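Hang the inspection lamp on its snap hook

ROBOT

A 6-joint arm with a two-finger parallel gripper is mounted at the origin on the work surface. World frame = base frame: x ahead of the robot, y to its left, z up, the work surface at z = 0. Lengths are in m, angles in rad, forces in N, time in s.
With the tool pointing down it reaches from about 0.25 to 0.775 m from the base axis. Payload 4 kg.
Tool frame: the origin (TCP) lies midway between the tips of the shut fingers; the grasp point (between the pads) lies 19 mm behind it; x points along the fingers, y is the direction in which the jaws open and shut, and the axes are right-handed (so a half turn about x gives the same grasp; the last joint's range is limited). The gripper opens to 85 mm and grips with 20 to 120 N. Pads are 22 mm wide; open, the fingers measure 114 mm over their backs; the gripper's body (76 mm by 85 mm) begins 54 mm behind the grasp point. The pads swing forward as they close: fully open they stand 13 mm farther back than shut.
Start: joints at [1.104, 0.087, 1.371, -0, 1.684, -0.103], TCP at [0.196, 0.514, 0.231] pointing down, gripper open.
Joint ranges: [-3.1, 3.1], [-0.76, 2.03], [0.27, 2.55], [-1.08, 4.22], [0.17, 2.65], [-2.57, 2.57]. Speed limits (rad/s): [2.79, 2.79, 3.14, 3.14, 3.14, 3.14].

INTERFACE

Orientations are given as a 3x3 rotation matrix whose columns are the frame's x, y, z axes.
In Python, from station import bot gives the robot as it stands.
- The arm moves only by the tool jog_arm, never from a script. Its argument "moves" is a list of rows, each a list of 5 numbers: the finger opening in mm, from 0 to 85.4, then the shift along the tool's x, y, z in mm, then the turn about the tool's x in rad. A call has 1 to 12 rows; each row shifts and turns the pose as measured when the row begins, along the tool's axes as they then stand; what a row does not reach is not made up. A row lasts 1/10 s, in which the tool goes at most 50 mm and 8.59 degrees, less where a joint would pass 70% of its speed; a pose out of reach is approached as far as the arm can. A call with a gripper value outside its range is refused whole. The fingers move at their own pace and stop on an object; "newtons" is the grip in N (left out, the last holds). Time passes only in rows, so rows that do not move let the fingers close. It gives the time, the measured TCP pose, the force and the opening at its end, in the units of the state.
- bot.get_state(): the state, without advancing time (a new reading comes with each control period).
- bot.snapshot(name): name is "scene" or "top" or "wrist"; returns a dict with "img" (480x640x3 uint8, red, green, blue), "range_z" (480x640 float32, m along the optical axis (not along the pixel's ray), 0 where there is no reading), "vertical_fov" (degrees; the focal length in pixels is half the picture's height over the tangent of half this angle, whatever the lens; pixels are square), "cx", "cy" (the principal point, pixels), "world_to_cam" (4x4, takes a point from world to camera coordinates). Camera axes: x right, y down, z forward; pixel columns grow to the right and rows downward; lengths in m; the calibration is good to about 2 mm. A picture is of the moment at which its call begins.
- bot.job_done(): hands the job in, once; it reports no verdict.
The state is a dict: "t": time; "joints": joint angles; "joint_vel": joint speeds; "joint_torque": joint torques, N m; "tcp_pos": TCP position; "ee_rot": TCP orientation; "wrist_force": force on the tool from outside, world axes, zero at the start; "wrist_torque": the same for the moment, N m; "width": finger opening in m.
Only numpy, scipy, OpenCV 4.12 (cv2) and the standard library are available. Lean on these libraries where they do the work, as an engineer would, in place of code of your own. Each camera call takes 0.05 s, during which the arm holds its last target.

TASK

Tidy the inspection lamp away on the empty snap hook of the white hanger: bring the steel eye at the lamp's end over the hook's nose, push it gently against the brass sprung gate until it passes inside, then let the lamp down to hang still by its eye. Go by feel, never pressing on the hook with more than about 10 N, keep the gripper itself off the hook, and leave the tools on the other two hooks and everything else on the bench as they are.

Things in the scene. Friction and masses are not known exactly. Their poses are not given: they have to be found in the camera images.
- lamp_mid (a point): The inspection lamp: an orange bar 120 x 28 x 30 mm (long, wide, high) with black end caps and a white lens strip on top, lying flat, 110 to 190 g. This point is the centre of its body, 15 mm above the underside. x runs along the lamp to its eye, z up through the lens. It hangs 118 to 124 mm below hook_seat.
- lamp_hinge (a point): Pin of the lamp's folding steel eye, 63.5 mm from lamp_mid along the lamp's x, 6.5 mm above its middle. The eye is a ring of 7 mm wire with a 15 mm hole on a shank: its centre lies 49 mm, the middle of its far wire 60 mm beyond the pin. Its stiff hinge stands where it was left, from 0.28 rad below to 0.42 rad above straight (17 to 24 mm at the far wire); not reported: see or feel it.
- hook: The empty snap hook of the hanger's three (which one varies; the others carry tools); fixed. Origin at the back of its plate, on the rail's front face, 230 mm above the bench; z up, x into the rail: it sticks out along its -x. An 8 mm steel bar leaves the plate, dips in a bow and turns up into an upright nose at x = -54 mm. The throat between nose and plate is open to above but for the gate.
- hook_tip (a point): Top of the hook's round-ended upright nose (8 mm thick), at x = -54, z = +26 mm of the hook. An eye over it has its far wire (towards the plate) on the end of the brass gate, a 6 mm bar hinged at x = -8, z = +30 mm, sloping down to the nose's inner side. It is sprung shut and swings down and in. The eye slips past best held 1 to 2 mm towards the plate; held away from it, the wire wedges between gate and nose.
- hook_seat (a point): Where the centre of the eye's wire lies when the lamp hangs at the low point of the bow, at x = -25, z = -6.5 mm of the hook. Lowered level over the nose, the far wire meets the gate 1 mm below hook_tip and opens it over 16 to 20 mm: a push of 3 to 5 N that turns into up to 6 N sideways, away from the plate; both vanish as the gate snaps shut above it. 3 to 4 mm lower it stands hard on the bar.
- pry_tool (a joint): Swing of the blue trim tool hanging on one of the other hooks; 0 = hanging straight down.
- squeegee (a joint): Swing of the yellow squeegee (90 mm wide) hanging on one of the other hooks, 110 mm or 220 mm along the rail from the empty one; 0 = hanging straight down.
- hanger: White slotted-steel hanger, fixed: rail 384 mm long and 56 mm high across two uprights 350 mm apart, 272 mm tall, feet reaching 65 mm in front of the rail's face. Origin on the bench below the middle of the rail's front face; x away from the robot, y along the rail.
- spray_bottle: White and blue trigger spray bottle, 217 mm tall, 72 mm across; origin under its middle. Bystander.
- aerosol: Steel spray can with red cap, 190 mm tall, 54 mm across; origin under its middle. Bystander.
- wax_tin: Low green tin, 45 mm tall, 80 mm across; origin under its middle. Bystander.
- polish: White bottle with orange cap, 150 mm tall, 52 mm across; origin under its middle. Bystander.
- multimeter: Yellow multimeter lying on its back, 135 x 72 x 40 mm; origin under its middle. Bystander.
- kit_carton: Dark blue carton, 100 x 160 x 85 mm; origin under its middle. Bystander.
Not all that is in view belongs to the job. What is meant by the part that bears lamp_mid is not blue or green, and is the larger of those in its own colour.

How it is judged:
On the way:
1. the lamp, its eye over the hook's nose, is pushed on the gate (contact force between lamp and hook above 2 N and x of lamp_hinge in the frame of hook_tip between -0.056 and -0.04 m and y of lamp_hinge in the frame of hook_tip between -0.006 and 0.006 m and z of lamp_hinge in the frame of hook_tip below 0.02 m), for 0.3 s.
At the end, for the whole second after the job is handed in: The lamp hangs inside the empty hook, on its bow: its middle 108 to 130 mm below the seat and within 25 mm of it sideways, eye end up within 0.4 rad of straight, still (under 0.15 m/s), let go (horizontal distance between lamp_mid and hook_seat below 0.025 m and z of lamp_mid in the frame of hook_seat between -0.13 and -0.108 m and angle between lamp_mid's own x axis and vertical below 0.4 rad and linear speed of lamp below 0.15 m/s); the robot touches nothing.
It fails at once if the lamp is forced against the hook with more than 14 N while it is being put on (until its tail is let down past 30 degrees) (contact force between lamp and hook above 14 N and angle between lamp_mid's own x axis and vertical above 1.05 rad).
It fails at once if the gripper presses on the hook or its gate (over 2 N) (contact force between the fingers and hook above 2 N).
It fails at once if a tool on another hook is knocked (swings over 0.35 rad) (value of joint any of pry_tool, squeegee above 0.35 rad or value of joint any of pry_tool, squeegee below -0.35 rad).
It fails at once if a bystander on the bench is shifted by more than 20 mm (distance of any of spray_bottle, aerosol, wax_tin, polish, multimeter, kit_carton from where it was at the start of the episode above 0.02 m).
It also fails if it takes over 72 s, if anything falls off the work surface, if the arm or the gripper's body presses on something with over 40 N, if the wrist force passes 120 N, or if a joint passes its speed limit or range.

## Working session

There is one attempt and no reset: what is moved stays moved. The work goes in short steps, Python scripts to look and compute and a tool call to move; the robot and the scene stay as the last step left them, time stands still between calls to the robot, and variables do not carry over. Pictures are saved under pics/ and viewed, and the job is handed in when it is done.

Besides the shell and the picture viewer there is one more tool, called after "Call:" as a command line: name --pt "numbers of a row" for each row, then --argument value for the rest. jog_arm: Moves the arm, as the interface text tells. Its arguments: {"type":"object","properties":{"moves":{"type":"array","items":{"type":"array","items":{"type":"number"}}},"newtons":{"type":"number"}},"required":["moves"]}

```bash
ls; mkdir -p pics; cat > h.py <<'E'
import numpy as np, cv2
from station import bot
def snap(n,f):
    s=bot.snapshot(n); cv2.imwrite(f'pics/{f}.png',s['img'][...,::-1]); np.savez(f'pics/{f}.npz',**s); return s
def load(f):
    d=np.load(f'pics/{f}.npz'); return {k:d[k] for k in d}
def foc(s): return 240/np.tan(np.radians(float(s['vertical_fov']))/2)
def pts(s):
    f=foc(s); v,u=np.mgrid[0:480,0:640]; z=s['range_z'].astype(float)
    P=np.stack([(u-float(s['cx']))/f*z,(v-float(s['cy']))/f*z,z,np.ones_like(z)],-1)
    return (P@np.linalg.inv(s['world_to_cam']).T)[...,:3]
def proj(s,p):
    c=s['world_to_cam']@np.append(p,1); f=foc(s); return c[0]/c[2]*f+float(s['cx']),c[1]/c[2]*f+float(s['cy'])
def ray(s,u,v,z=None):
    f=foc(s); M=np.linalg.inv(s['world_to_cam']); d=M[:3,:3]@np.array([(u-float(s['cx']))/f,(v-float(s['cy']))/f,1]); o=M[:3,3]
    return (o,d) if z is None else o+d*(z-o[2])/d[2]
E
python3 - <<'E'
from h import *
for n in ['scene','top','wrist']:
    s=snap(n,n+'0'); print(n,s['vertical_fov'],np.linalg.inv(s['world_to_cam']).round(3).tolist())
print(bot.get_state())
E
```

```text
pics
scene 44.20263927106111 [[0.748, 0.536, -0.391, 1.158], [0.664, -0.615, 0.425, -0.663], [-0.013, -0.578, -0.816, 1.464], [0.0, 0.0, 0.0, 1.0]]
top 43.45519208101871 [[-0.009, -0.992, 0.123, 0.365], [-1.0, 0.012, 0.022, -0.026], [-0.023, -0.123, -0.992, 1.5], [0.0, 0.0, 0.0, 1.0]]
wrist 70.35690774299619 [[0.356, 0.886, 0.297, 0.119], [0.934, -0.337, -0.116, 0.543], [-0.002, 0.319, -0.948, 0.373], [0.0, 0.0, 0.0, 1.0]]
{'t': 0.15, 'joints': array([ 1.10389675e+00,  8.78291361e-02,  1.37192218e+00,  9.18372231e-06,
        1.68360151e+00, -1.03110066e-01]), 'joint_vel': array([ 3.66373057e-04, -3.90615272e-03, -4.33445543e-03,  1.30679377e-05,
        1.57422059e-04, -5.48348299e-04]), 'joint_torque': array([ 1.40261174e-03, -3.52374566e+01, -3.13679159e+01, -1.85236772e-04,
        8.13923223e-03, -1.45675536e-06]), 'tcp_pos': array([0.1955331 , 0.51365828, 0.23037636]), 'ee_rot': array([[-8.00437392e-04,  3.55816623e-01,  9.34555450e-01],
       [-1.56767071e-03,  9.34554155e-01, -3.55817473e-01],
       [-9.99998451e-01, -1.74988482e-03, -1.90248790e-04]]), 'wrist_force': array([-0.05254109,  0.01999182,  0.9087791 ]), 'wrist_torque': array([-0.03845264, -0.01360775,  0.03983159]), 'width': 0.0853010606854407}
```

View pics/scene0.png

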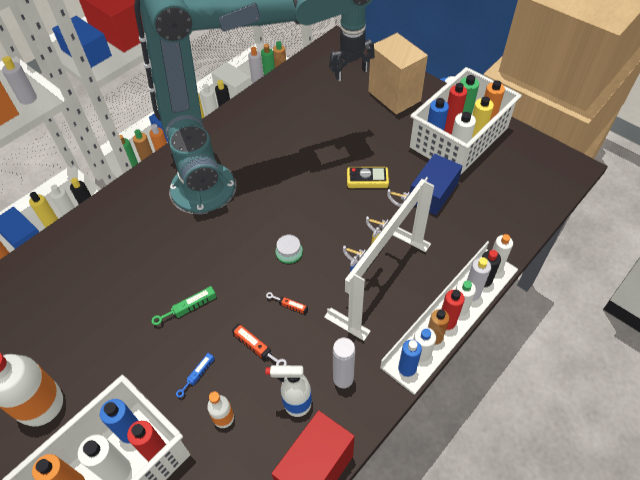

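View pics/top0.png

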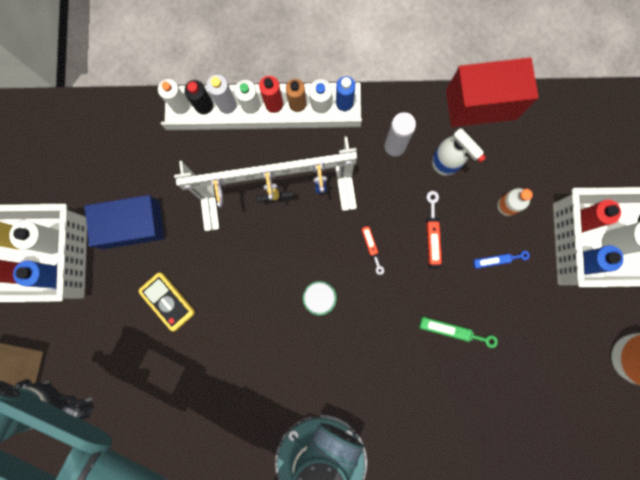

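View pics/wrist0.png

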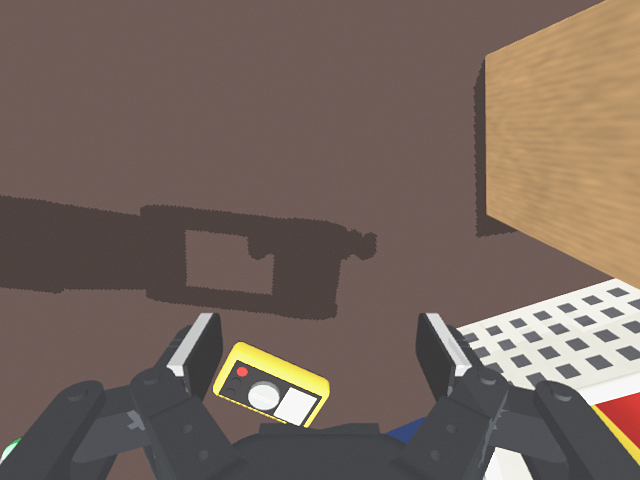

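Candidates for the lamp in the top view: large red-orange bar (434,243), small red-orange bar (370,241), green bar (447,329), blue bar (493,261). I choose (434,243), the larger of the orange pair. The empty hook looks to be the left one at about (217,190); the next two carry the yellow and blue tools. I'll check both in crops.

```bash
python3 - <<'E'
from h import *
t=load('top0'); s=load('scene0')
a=cv2.resize(t['img'][185:275,355:455],None,fx=4,fy=4,interpolation=cv2.INTER_CUBIC)
b=cv2.resize(t['img'][145:235,165:365],None,fx=4,fy=4,interpolation=cv2.INTER_CUBIC)
c=cv2.resize(s['img'][180:290,330:440],None,fx=4,fy=4,interpolation=cv2.INTER_CUBIC)
cv2.imwrite('pics/cropB.png',b[...,::-1]); 
h=max(a.shape[0],c.shape[0]); o=np.zeros((h,a.shape[1]+c.shape[1],3),np.uint8); o[:a.shape[0],:a.shape[1]]=a;o[:c.shape[0],a.shape[1]:]=c
cv2.imwrite('pics/cropA.png',cv2.resize(o,None,fx=.95,fy=.95)[...,::-1])
# lamp mask
P=pts(t); hsv=cv2.cvtColor(t['img'],cv2.COLOR_RGB2HSV)
m=((hsv[...,0]<12)|(hsv[...,0]>175))&(hsv[...,1]>150)&(hsv[...,2]>120)
m[:,:420]=0;m[:,450:]=0;m[:210]=0;m[280:]=0
v,u=np.nonzero(m);print(u.min(),u.max(),v.min(),v.max())
cnt=cv2.findContours(m.astype(np.uint8),cv2.RETR_EXTERNAL,cv2.CHAIN_APPROX_NONE)[0];cnt=max(cnt,key=cv2.contourArea)
W=np.array([ray(t,x,y,0.03)[:2] for x,y in cnt[:,0]],np.float32)
print('rect z.03',cv2.minAreaRect(W*1000))
print('z med',np.median(P[m][:,2]))
# rail face: white points z .2-.29
for name,q in(('top',t),('scene',s)):
    Q=pts(q); hs=cv2.cvtColor(q['img'],cv2.COLOR_RGB2HSV)
    w=(hs[...,1]<60)&(hs[...,2]>120)&(Q[...,2]>.22)&(Q[...,2]<.29)&(Q[...,0]>.4)&(Q[...,0]<.85)&(abs(Q[...,1]-.1)<.4)
    A=Q[w]; print(name,len(A),A.min(0),A.max(0),np.median(A[:,2])); print(cv2.minAreaRect((A[:,:2]*1000).astype(np.float32)))
E
```

```text
427 441 221 264
rect z.03 ((522.6568603515625, -285.8539733886719), (106.35718536376953, 32.52165603637695), 1.3389443159103394)
z med 0.028108872214266167
top 2102 [ 0.58229616 -0.08811226  0.22002563] [0.7241561  0.29429754 0.27846467] 0.25648410990283244
((648.0660400390625, 100.72335815429688), (103.71322631835938, 384.66546630859375), 8.043066024780273)
scene 1629 [ 0.58341885 -0.09031482  0.22001928] [0.72411625 0.29426963 0.27558726] 0.2524315323681674
((648.4638671875, 99.51622772216797), (103.75440979003906, 387.4096984863281), 7.897445201873779)
```

View pics/cropA.png

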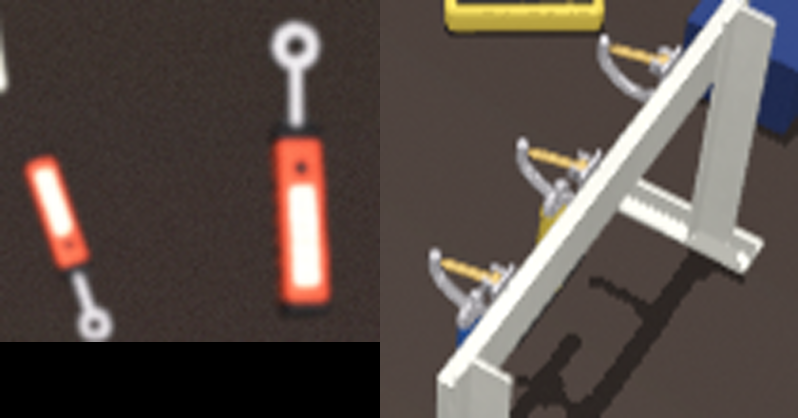

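View pics/cropB.png

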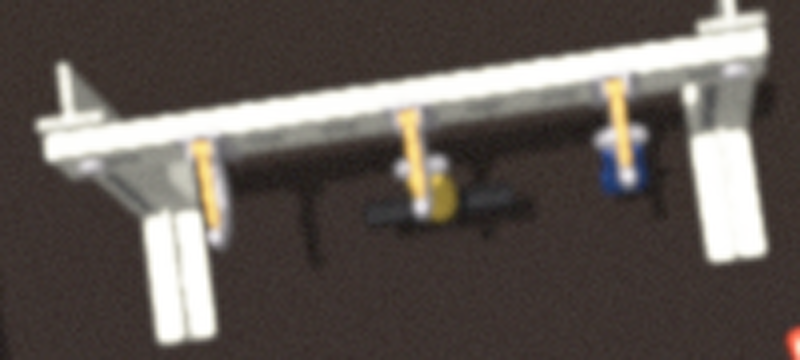

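The crops confirm it: the lamp is the large orange bar with its eye at about (429,197) in the top view. The empty hook is at (217,190) there and (390,195) in the scene view, with a bare bow and gate. Next I measure both precisely.

```bash
python3 - <<'E'
from h import *
t=load('top0'); s=load('scene0')
# rail front face points: fit plane from top (white pts z .205-.25) 
for name,q in(('top',t),('scene',s)):
    Q=pts(q); hs=cv2.cvtColor(q['img'],cv2.COLOR_RGB2HSV)
    w=(hs[...,1]<60)&(hs[...,2]>150)&(abs(Q[...,2]-.258)<.006)&(Q[...,0]>.4)&(Q[...,0]<.85)&(Q[...,1]>-.06)&(Q[...,1]<.26)
    A=Q[w]; p=np.polyfit(A[:,1],A[:,0],1); r=A[:,0]-np.polyval(p,A[:,1]); print(name,len(A),'yaw',np.arctan(p[0]),p,np.percentile(r,[2,10,50,90,98]))
    # orange gates
    g=(hs[...,0]>10)&(hs[...,0]<25)&(hs[...,1]>70)&(hs[...,2]>120)&(Q[...,0]>.5)&(Q[...,0]<.75)&(Q[...,1]<.3)&(Q[...,1]>-.1)&(Q[...,2]>.235)&(Q[...,2]<.29)
    n,l,st,c=cv2.connectedComponentsWithStats(g.astype(np.uint8))
    for i in range(1,n):
        if st[i,4]>8:
            B=Q[l==i]; o=np.argsort(B[:,0]); k=max(3,len(o)//5); print('gate',c[i].round(1),st[i,4],B[o[:k]].mean(0).round(4),B[o[-k:]].mean(0).round(4))
print('nose top',ray(t,218.75,205.,.256),'scene',ray(s,388.7,190.5,.256))
# eye/shank in top: grey pixels
Q=pts(t); hs=cv2.cvtColor(t['img'],cv2.COLOR_RGB2HSV)
m=np.zeros((480,640),bool); m[185:222,420:446]=1
m&=(t['img'].min(-1)>105); v,u=np.nonzero(m); print('eye px',u.min(),u.max(),v.min(),v.max())
A=Q[m]; print('eye z range', np.percentile(A[:,2],[5,50,95]), A[v<202].mean(0), A[v>205].mean(0))
for vv in range(190,221): 
    k=v==vv
    if k.any(): print(vv,u[k].min(),u[k].max(),A[k][:,2].max().round(4),end=' | ')
E
```

```text
top 947 yaw -0.1393073101008413 [-0.14021552  0.67305179] [-0.05695283 -0.00470563  0.00197451  0.00755683  0.00896362]
gate [319.6 174.4] 64 [ 0.6275 -0.0134  0.2516] [ 0.6614 -0.0083  0.2628]
gate [267.9 182. ] 65 [0.6119 0.0959 0.2533] [0.6466 0.1006 0.2633]
gate [216.3 189.4] 61 [0.5972 0.2042 0.2526] [0.6323 0.21   0.2625]
scene 521 yaw -0.13409676115539182 [-0.13490636  0.67428383] [-0.01701814 -0.00516296  0.00090687  0.00663382  0.00811554]
gate [395.7 194.1] 24 [0.5957 0.2038 0.2486] [0.6218 0.2071 0.2547]
gate [375.7 221.7] 30 [0.612  0.0962 0.2473] [0.6436 0.1024 0.2585]
gate [353.1 251.2] 35 [ 0.6282 -0.0142  0.2502] [ 0.6603 -0.0066  0.2614]
nose top [0.58285799 0.20200952 0.256     ] scene [0.5891496  0.20019764 0.256     ]
eye px 426 438 190 218
eye z range [-0.00301743  0.0301746   0.03962764] [ 0.63900424 -0.28631148  0.02428142] [ 0.6002075  -0.28649171  0.02017728]
190 431 433 -0.0012 | 191 429 435 0.0411 | 192 428 437 0.0403 | 193 427 437 0.0418 | 194 427 438 0.0414 | 195 426 438 0.0379 | 196 426 438 0.0374 | 197 426 438 0.0391 | 198 426 438 0.0428 | 199 427 438 0.0382 | 200 427 438 0.0382 | 201 428 437 0.0361 | 202 429 436 0.0347 | 203 430 435 0.0347 | 204 431 434 0.0341 | 205 431 434 0.0317 | 206 431 434 0.0329 | 207 431 434 0.033 | 208 431 434 0.0312 | 209 431 434 0.0279 | 210 431 434 0.0293 | 211 431 434 0.0297 | 212 431 434 0.0341 | 213 431 434 0.0291 | 214 431 434 0.0263 | 215 431 434 0.0311 | 216 431 434 0.0256 | 217 431 434 0.0328 | 218 432 433 0.0338 |
```

```bash
cat >> h.py <<'E'
def delta(target,yaw=None):
    st=bot.get_state(); R=st['ee_rot']; d=R.T@(np.array(target)-st['tcp_pos'])*1000
    y=np.arctan2(R[1,2],R[0,2]); print('t',st['t'],'tcp',st['tcp_pos'].round(4),'yaw',y.round(4),'F',st['wrist_force'].round(2),'w',st['width'].round(4))
    print('tool delta mm',d.round(1),'turn',None if yaw is None else round(y-yaw,4))
E
```

Call:
jog_arm --pt "85 -34 0 0 -0.125" --pt "85 -33 0 0 -0.125" --pt "85 -33 0 0 -0.125"

```text
t: 0.45
tcp_pos: [0.1942, 0.511, 0.3233]
ee_rot: [[-0.01, -0.025, 1.0], [-0.019, 1.0, 0.025], [-1.0, -0.019, -0.01]]
wrist_force: [0.3, 1.2, -0.1]
width: 0.0853
```

```bash
python3 -c "
from h import *
delta([.47,.18,.34],0.0)"
```

```text
Traceback (most recent call last):
  File "h.py", line 19, in delta
    y=np.arctan2(R[1,2],R[0,2]); print('t',st['t'],'tcp',st['tcp_pos'].round(4),'yaw',y.round(4),'F',st['wrist_force'].round(2),'w',st['width'].round(4))
                                                                                                                                    ^^^^^^^^^^^^^^^^^
AttributeError: 'float' object has no attribute 'round'
```

Call:
jog_arm --pt "85 -2 -38 30 0" --pt "85 -2 -38 30 0" --pt "85 -2 -38 30 0" --pt "85 -2 -38 30 0" --pt "85 -2 -38 30 0" --pt "85 -2 -38 30 0" --pt "85 -2 -38 30 0" --pt "85 -2 -38 30 0" --pt "85 -2 -30 30 0" --pt "85 0 0 0 0" --pt "85 0 0 0 0"

```text
t: 1.55
tcp_pos: [0.4837, 0.1758, 0.3454]
ee_rot: [[-0.009, -0.032, 0.999], [-0.013, 0.999, 0.032], [-1.0, -0.012, -0.009]]
wrist_force: [-0.5, 0.5, -0.7]
width: 0.0851
```

```bash
sed -i "s/st\['width'\].round(4)/round(st['width'],4)/" h.py; python3 -c "
from h import *
snap('wrist','w1')
delta([.47,.18,.34],0.0)
print(bot.get_state()['ee_rot'].round(4))"
```

```text
t 1.6 tcp [0.4835 0.176  0.3452] yaw 0.0328 F [0.09 0.1  0.4 ] w 0.0851
tool delta mm [  5.2   4.5 -13.4] turn 0.0328
[[-0.0088 -0.0329  0.9994]
 [-0.0133  0.9994  0.0328]
 [-0.9999 -0.013  -0.0092]]
```

View pics/w1.png

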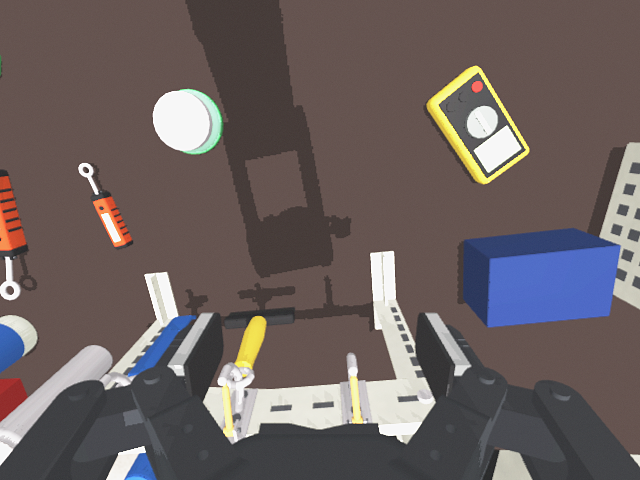

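The wrist view shows the empty hook: nose top at about (351,358), gate running to (357,420), and the squeegee on its left at (240,370). Now I compute the hook pose from it.

```bash
python3 - <<'E'
from h import *
q=load('w1'); Q=pts(q); hs=cv2.cvtColor(q['img'],cv2.COLOR_RGB2HSV)
c=cv2.resize(q['img'][330:450,300:440],None,fx=5,fy=5,interpolation=cv2.INTER_CUBIC); cv2.imwrite('pics/w1c.png',c[...,::-1])
g=(hs[...,0]>15)&(hs[...,0]<32)&(hs[...,1]>90)&(hs[...,2]>120); g[:340]=0; g[440:]=0;g[:,:335]=0;g[:,385:]=0
B=Q[g];o=np.argsort(B[:,0]);print(len(B)); 
for i in range(0,len(o),max(1,len(o)//8)): print(B[o[i:i+len(o)//8]].mean(0).round(4))
p=np.polyfit(B[:,0],B[:,1],1);print('gate yaw',np.arctan(p[0]),'y at .59',np.polyval(p,.59))
n=Q[345:372,344:360]; k=(n[...,2]>.24)&(n[...,2]<.27); N=n[k]; print('nose',len(N),N.min(0),N.max(0),N.mean(0)); T=N[N[:,2]>N[:,2].max()-.004];print(T.mean(0),len(T))
# rail front top edge
w=(hs[...,1]<60)&(hs[...,2]>110)&(abs(Q[...,2]-.272)<.008)&(Q[...,0]>.6)&(Q[...,0]<.8);A=Q[w];print(len(A))
f=[]
for y in np.arange(.1,.28,.01):
    a=A[abs(A[:,1]-y)<.005]
    if len(a)>4: f.append((y,np.percentile(a[:,0],2)))
print(np.round(f,4).tolist())
E
```

```text
163
[0.5339 0.1968 0.3352]
[0.5971 0.2066 0.2522]
[0.6045 0.2081 0.2546]
[0.6121 0.2084 0.2566]
[0.6194 0.2094 0.258 ]
[0.625  0.2112 0.2607]
[0.6279 0.2117 0.2614]
[0.6326 0.2136 0.2465]
[0.7464 0.2378 0.0841]
gate yaw 0.17318730256047773 y at .59 0.20540993228060495
nose 132 [0.58140631 0.20156819 0.2400737 ] [0.5868334  0.20928837 0.2566673 ] [0.58320887 0.20510562 0.24919544]
[0.58354847 0.20531165 0.25469702] 43
92
[[0.1, 0.6504], [0.11, 0.6394], [0.22, 0.6241]]
```

View pics/w1c.png

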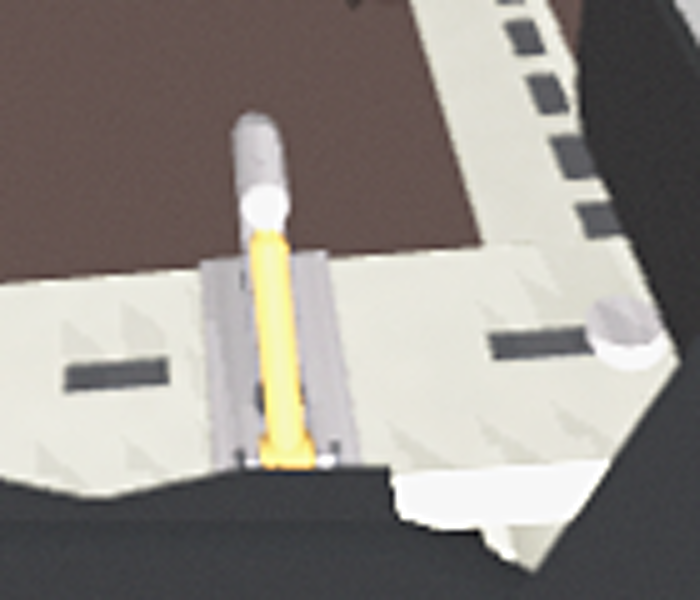

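Call:
jog_arm --pt "85 0 -46 3 0" --pt "85 0 -46 3 0" --pt "85 0 -46 3 0" --pt "85 0 -46 3 0" --pt "85 0 -46 3 0" --pt "85 0 -46 3 0" --pt "85 0 -46 3 0" --pt "85 10 -46 3 0" --pt "85 40 -20 3 0" --pt "85 40 0 3 0" --pt "85 40 0 0 0" --pt "85 0 0 0 0"

```text
t: 2.8
tcp_pos: [0.5301, -0.2058, 0.2151]
ee_rot: [[-0.005, -0.068, 0.998], [-0.01, 0.998, 0.068], [-1.0, -0.01, -0.006]]
wrist_force: [-0.1, -0.3, -1.0]
width: 0.0848
```

```bash
python3 -c "
from h import *
snap('wrist','w2')
delta([.52,-.286,.034],0.0)
print(bot.get_state()['ee_rot'].round(4).tolist())"
```

```text
t 2.85 tcp [ 0.532  -0.2065  0.2197] yaw 0.0683 F [ 0.04 -0.83  1.05] w 0.0854
tool delta mm [186.7 -76.  -17.5] turn 0.0683
[[0.0015, -0.0682, 0.9977], [-0.0135, 0.9976, 0.0683], [-0.9999, -0.0136, 0.0006]]
```

View pics/w2.png

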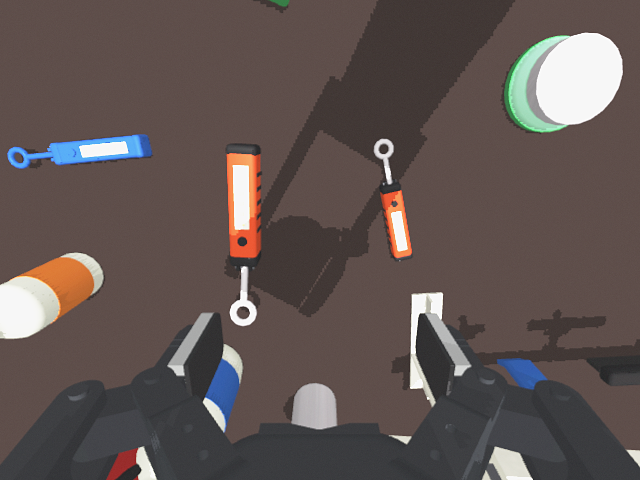

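```bash
cat >> h.py <<'E'
def lamp(q,box,zt=0.03):
    u0,u1,v0,v1=box; hs=cv2.cvtColor(q['img'],cv2.COLOR_RGB2HSV); Q=pts(q)
    m=((hs[...,0]<14)|(hs[...,0]>175))&(hs[...,1]>150)&(hs[...,2]>110)
    k=np.zeros_like(m);k[v0:v1,u0:u1]=1;m&=k
    return m,Q
E
python3 - <<'E'
from h import *
q=load('w2'); m,Q=lamp(q,(215,275,130,290)); A=Q[m&(Q[...,2]>.027)]
print('top surf z',np.median(A[:,2]));r=cv2.minAreaRect((A[:,:2]*1000).astype(np.float32));print('orange top rect',r)
b=(Q[...,2]>.02)&(Q[...,2]<.06); k=np.zeros_like(b);k[130:275,215:275]=1;B=Q[b&k];r=cv2.minAreaRect((B[:,:2]*1000).astype(np.float32));print('all',r, B.max(0),B.min(0))
e=np.zeros_like(b);e[268:330,222:265]=1;e&=(Q[...,2]>.012)&(Q[...,2]<.06)
E=Q[e]
for x in np.arange(.58,.68,.006):
    a=E[abs(E[:,0]-x)<.003]
    if len(a): print(x.round(3),len(a),a[:,1].min().round(4),a[:,1].max().round(4),a[:,2].max().round(4),np.median(a[:,2]).round(4))
E

```

```text
top surf z 0.03008510514154772
orange top rect ((500.58831787109375, -273.8020324707031), (69.63482666015625, 149.36654663085938), 64.18025207519531)
all ((528.6458129882812, -284.6378173828125), (133.19827270507812, 29.965877532958984), 0.9205750226974487) [ 0.59527995 -0.26898011  0.034366  ] [ 0.4619446  -0.29996194  0.02002989]
0.586 31 -0.291 -0.2737 0.0278 0.0262
0.592 47 -0.291 -0.2765 0.0278 0.0259
0.598 38 -0.2863 -0.2795 0.0297 0.0276
0.604 36 -0.2853 -0.28 0.0316 0.0292
0.61 38 -0.2863 -0.2798 0.0325 0.0304
0.616 42 -0.2861 -0.2794 0.0343 0.0318
0.622 80 -0.2918 -0.2728 0.0361 0.0338
0.628 101 -0.2957 -0.2692 0.0377 0.0351
0.634 74 -0.297 -0.2683 0.0383 0.0366
0.64 113 -0.2954 -0.269 0.0408 0.0382
0.646 49 -0.2907 -0.2734 0.0412 0.0395
```

Call:
jog_arm --pt "80 0 -40 -7 0.053" --pt "80 0 -35 -6 0" --pt "80 35 0 0 0" --pt "80 35 0 0 0" --pt "80 35 0 0 0" --pt "80 30 0 0 0" --pt "80 0 0 0 0"

```text
t: 3.55
tcp_pos: [0.5414, -0.2872, 0.1144]
ee_rot: [[0.045, -0.027, 0.999], [-0.039, 0.999, 0.029], [-0.998, -0.04, 0.043]]
wrist_force: [-0.8, 1.1, -0.4]
width: 0.0795
```

```bash
python3 -c "
from h import *
delta([.524,-.284,.004],0.015)
print(bot.get_state()['ee_rot'].round(4).tolist())"
```

```text
t 3.55 tcp [ 0.5414 -0.2872  0.1144] yaw 0.0287 F [-0.82  1.1  -0.45] w 0.0795
tool delta mm [109.3   8.1 -22.1] turn 0.0137
[[0.0446, -0.0269, 0.9986], [-0.0391, 0.9988, 0.0286], [-0.9982, -0.0403, 0.0435]]
```

Call:
jog_arm --pt "80 0 0 0 0" --pt "80 0 0 0 0"

```text
t: 3.75
tcp_pos: [0.5452, -0.2876, 0.1219]
ee_rot: [[0.054, -0.029, 0.998], [-0.044, 0.999, 0.031], [-0.998, -0.046, 0.052]]
wrist_force: [0.0, 0.1, 0.3]
width: 0.0803
```

Call:
jog_arm --pt "80 -35 0 0 0" --pt "80 -35 0 0 0" --pt "80 -20 0 0 0" --pt "80 0 0 0 0" --pt "80 0 0 0 0"

```text
t: 4.25
tcp_pos: [0.5444, -0.284, 0.2296]
ee_rot: [[0.072, -0.031, 0.997], [-0.056, 0.998, 0.035], [-0.996, -0.058, 0.07]]
wrist_force: [-0.3, -0.1, -0.5]
width: 0.0804
```

Call:
jog_arm --pt "80 0 0 0 0" --pt "80 0 0 0 0" --pt "80 0 0 0 0"

```text
t: 4.55
tcp_pos: [0.5439, -0.2835, 0.228]
ee_rot: [[0.07, -0.031, 0.997], [-0.054, 0.998, 0.035], [-0.996, -0.057, 0.068]]
wrist_force: [0.1, 0.5, 0.3]
width: 0.08
```

Call:
jog_arm --pt "80 10 0 0 0" --pt "80 10 0 0 0" --pt "80 10 0 0 0" --pt "80 10 0 0 0" --pt "80 0 0 0 0"

```text
t: 5.05
tcp_pos: [0.545, -0.2848, 0.1789]
ee_rot: [[0.062, -0.031, 0.998], [-0.049, 0.998, 0.034], [-0.997, -0.051, 0.06]]
wrist_force: [-0.8, -0.9, 0.2]
width: 0.08
```

Call:
jog_arm --pt "80 10 1 -3 0.01" --pt "80 12 1 -3 0.01" --pt "80 12 1 -3 0" --pt "80 12 1 -3 0" --pt "80 12 1 -3 0" --pt "80 12 1 -3 0" --pt "80 10 1 -2 0" --pt "80 5 1 -2 0" --pt "80 2 0 0 0" --pt "80 0 0 0 0"

```text
t: 6.05
tcp_pos: [0.526, -0.2808, 0.0815]
ee_rot: [[0.06, -0.009, 0.998], [-0.048, 0.999, 0.012], [-0.997, -0.049, 0.06]]
wrist_force: [0.4, -0.2, -0.5]
width: 0.0799
```

```bash
python3 -c "
from h import *
snap('wrist','w3')
delta([.524,-.284,.004],0.015)
print(bot.get_state()['ee_rot'].round(4).tolist())"
```

```text
t 6.1 tcp [ 0.5261 -0.2808  0.0818] yaw 0.0122 F [-0.63 -0.43  0.1 ] w 0.08
tool delta mm [77.6  0.7 -6.8] turn -0.0028
[[0.0606, -0.0093, 0.9981], [-0.0485, 0.9987, 0.0122], [-0.997, -0.0491, 0.0601]]
```

View pics/w3.png

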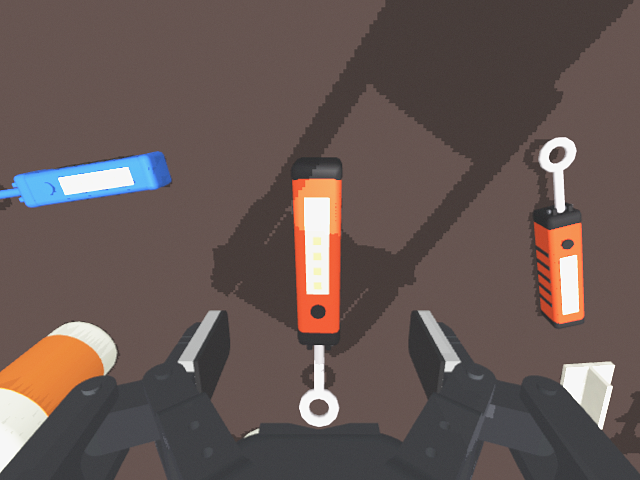

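The jaws straddle the lamp: body runs from (317,160) to (317,345), eye at (319,407). I check its position from this view.

```bash
python3 - <<'E'
from h import *
q=load('w3'); Q=pts(q)
B=Q[140:430,280:355].reshape(-1,3); B=B[(B[:,2]>.018)&(B[:,2]<.05)]
print(B[:,0].min(),B[:,0].max())
T=B[(B[:,2]>.027)&(B[:,2]<.033)&(B[:,0]<.58)]
print('top face',np.percentile(T[:,0],[1,99]),np.percentile(T[:,1],[1,99]))
for x in np.arange(.47,.66,.012):
    a=T[abs(T[:,0]-x)<.006] if x<.575 else B[abs(B[:,0]-x)<.006]
    if len(a): print(x.round(3),len(a),a[:,1].min().round(4),a[:,1].max().round(4),'mid',((a[:,1].min()+a[:,1].max())/2).round(4),a[:,2].max().round(4))
E
```

```text
0.4619678193400516 0.6471733529068606
top face [0.46321606 0.57843791] [-0.29836589 -0.27097216]
0.47 1094 -0.2996 -0.2715 mid -0.2855 0.0327
0.482 995 -0.2992 -0.2715 mid -0.2853 0.0328
0.494 920 -0.2995 -0.2708 mid -0.2852 0.0328
0.506 864 -0.2992 -0.2709 mid -0.285 0.0326
0.518 802 -0.2988 -0.2705 mid -0.2846 0.0329
0.53 755 -0.2985 -0.2706 mid -0.2845 0.0328
0.542 696 -0.2987 -0.2695 mid -0.2841 0.0326
0.554 669 -0.2976 -0.2704 mid -0.284 0.033
0.566 618 -0.2976 -0.2701 mid -0.2839 0.033
0.578 577 -0.298 -0.2691 mid -0.2836 0.0321
0.59 183 -0.2943 -0.2738 mid -0.284 0.0294
0.602 168 -0.2862 -0.2796 mid -0.2829 0.0329
0.614 156 -0.286 -0.2794 mid -0.2827 0.034
0.626 417 -0.2958 -0.269 mid -0.2824 0.0371
0.638 432 -0.2966 -0.2682 mid -0.2824 0.0406
0.65 52 -0.2903 -0.2744 mid -0.2824 0.0408
```

Call:
jog_arm --pt "80 10 0 -1 0" --pt "80 10 0 -1 0" --pt "80 10 0 -1 0" --pt "80 10 0 -1 0" --pt "80 8 0 -1 0" --pt "80 5 0 0 0" --pt "80 2 0 0 0" --pt "80 0 0 0 0"

```text
t: 6.9
tcp_pos: [0.525, -0.2843, 0.0223]
ee_rot: [[0.062, -0.009, 0.998], [-0.049, 0.999, 0.012], [-0.997, -0.05, 0.061]]
wrist_force: [0.2, 0.1, 0.3]
width: 0.0797
```

```bash
python3 -c "
from h import *
delta([.524,-.285,.004],0.017)
print(bot.get_state()['ee_rot'].round(4).tolist())"
```

```text
t 6.9 tcp [ 0.525  -0.2843  0.0223] yaw 0.0122 F [0.22 0.06 0.28] w 0.0797
tool delta mm [18.2  0.2 -2.1] turn -0.0048
[[0.0617, -0.0092, 0.9981], [-0.0492, 0.9987, 0.0122], [-0.9969, -0.0499, 0.0612]]
```

Call:
jog_arm --pt "70 6 0 -1 0" --pt "60 6 0 0 0" --pt "60 3 0 0 0" --pt "60 0 0 0 0" --newtons 60

```text
t: 7.3
tcp_pos: [0.5257, -0.2855, 0.0071]
ee_rot: [[0.064, -0.009, 0.998], [-0.05, 0.999, 0.012], [-0.997, -0.051, 0.063]]
wrist_force: [0.4, 0.0, 0.6]
width: 0.0597
```

Close here (about 3 mm higher than planned, which leaves clearance).

Call:
jog_arm --pt "45 0 0 0 0" --pt "30 0 0 0 0" --pt "24 0 0 0 0" --pt "20 0 0 0 0" --pt "20 0 0 0 0" --pt "20 0 0 0 0" --newtons 100

```text
t: 7.9
tcp_pos: [0.5262, -0.2858, 0.008]
ee_rot: [[0.065, -0.009, 0.998], [-0.051, 0.999, 0.012], [-0.997, -0.052, 0.064]]
wrist_force: [0.1, -0.1, -0.1]
width: 0.0259
```

```bash
python3 -c "
from h import *
s=snap('wrist','w4')
delta([.524,-.285,.004],0.017)
print(bot.get_state()['ee_rot'].round(4).tolist())"
```

```text
t 7.95 tcp [ 0.5261 -0.2857  0.0079] yaw 0.0125 F [ 0.01 -0.48 -0.41] w 0.0258
tool delta mm [ 3.7  1.  -2.4] turn -0.0045
[[0.0647, -0.0092, 0.9979], [-0.0511, 0.9986, 0.0125], [-0.9966, -0.0518, 0.0642]]
```

View pics/w4.png

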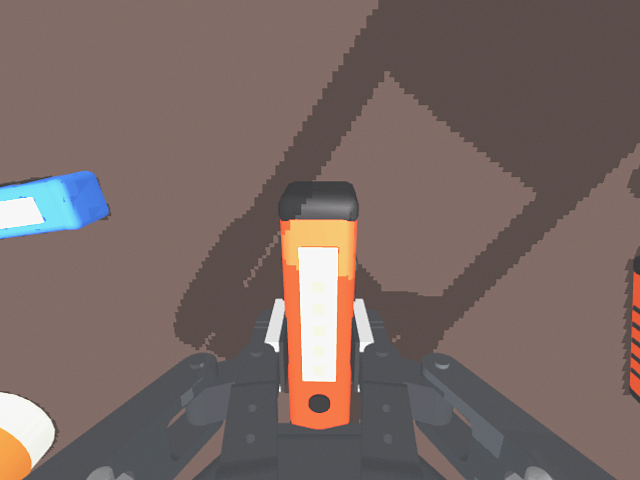

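Call:
jog_arm --pt "20 -6 0 0 0" --pt "20 -12 0 0 0" --pt "20 -18 0 0 0" --pt "20 -20 0 0 0" --pt "20 -20 0 -4 0" --pt "20 -20 0 -8 0" --pt "20 -20 0 -10 0" --pt "20 -18 0 -10 0" --pt "20 -12 0 -6 0" --pt "20 -6 0 -3 0" --pt "20 0 0 0 0"

```text
t: 9.05
tcp_pos: [0.4725, -0.2772, 0.1682]
ee_rot: [[0.065, -0.01, 0.998], [-0.052, 0.999, 0.013], [-0.997, -0.052, 0.065]]
wrist_force: [-0.0, 0.2, -1.9]
width: 0.0259
```

```bash
python3 -c "
from h import *
delta([.40,.175,.285],0.145)
print(bot.get_state()['ee_rot'].round(4).tolist())"
```

```text
t 9.05 tcp [ 0.4725 -0.2772  0.1682] yaw 0.0131 F [-0.    0.18 -1.9 ] w 0.0259
tool delta mm [-144.4  446.1  -58.9] turn -0.1319
[[0.0652, -0.0096, 0.9978], [-0.0517, 0.9986, 0.013], [-0.9965, -0.0524, 0.0646]]
```

Call:
jog_arm --pt "20 -6 6 -3 0" --pt "20 -12 12 -6 0" --pt "20 -15 18 -6 0" --pt "20 -15 24 -6 0" --pt "20 -15 28 -6 0" --pt "20 -15 28 -5 0" --pt "20 -14 28 -4 -0.01" --pt "20 -14 28 -4 -0.01" --pt "20 -10 28 -3 -0.01" --pt "20 -6 28 -2 -0.01" --pt "20 -3 28 -2 -0.01" --pt "20 0 28 0 -0.01"

```text
t: 10.25
tcp_pos: [0.4048, 0.0255, 0.2716]
ee_rot: [[0.047, -0.069, 0.997], [-0.038, 0.997, 0.071], [-0.998, -0.041, 0.044]]
wrist_force: [0.3, -0.4, -1.5]
width: 0.0263
```

```bash
python3 -c "
from h import *
delta([.40,.175,.285],0.145)
print(bot.get_state()['ee_rot'].round(4).tolist())"
```

```text
t 10.25 tcp [0.4048 0.0255 0.2716] yaw 0.0711 F [ 0.31 -0.38 -1.5 ] w 0.0263
tool delta mm [-19.2 148.8   6.4] turn -0.0739
[[0.0469, -0.0692, 0.9965], [-0.0376, 0.9968, 0.071], [-0.9982, -0.0408, 0.0441]]
```

Call:
jog_arm --pt "20 -3 24 1 -0.01" --pt "20 -3 22 1 -0.01" --pt "20 -3 20 1 -0.01" --pt "20 -3 18 1 -0.01" --pt "20 -2 16 1 -0.01" --pt "20 -2 12 1 -0.01" --pt "20 -2 8 0 -0.01" --pt "20 0 4 0 0" --pt "20 0 2 0 0" --pt "20 0 0 0 0"

```text
t: 11.25
tcp_pos: [0.3913, 0.1634, 0.2783]
ee_rot: [[0.032, -0.153, 0.988], [-0.037, 0.987, 0.154], [-0.999, -0.041, 0.026]]
wrist_force: [0.8, -0.0, -3.3]
width: 0.026
```

```bash
python3 - <<'E'
from h import *
t=snap('top','t5'); s=snap('scene','s5')
delta([.40,.175,.285],0.145)
print(bot.get_state()['ee_rot'].round(4).tolist())
b=cv2.resize(t['img'][140:300,165:325],None,fx=3.7,fy=3.7,interpolation=cv2.INTER_CUBIC)
cv2.imwrite('pics/t5c.png',b[...,::-1])
b=cv2.resize(s['img'][100:260,290:450],None,fx=3.7,fy=3.7,interpolation=cv2.INTER_CUBIC)
cv2.imwrite('pics/s5c.png',b[...,::-1])
E
```

```text
t 11.35 tcp [0.3914 0.1631 0.2783] yaw 0.1544 F [ 0.06 -0.55 -1.04] w 0.026
tool delta mm [-6.8 10.2 10.5] turn 0.0094
[[0.0318, -0.1526, 0.9878], [-0.037, 0.9874, 0.1537], [-0.9988, -0.0414, 0.0258]]
```

View pics/t5c.png

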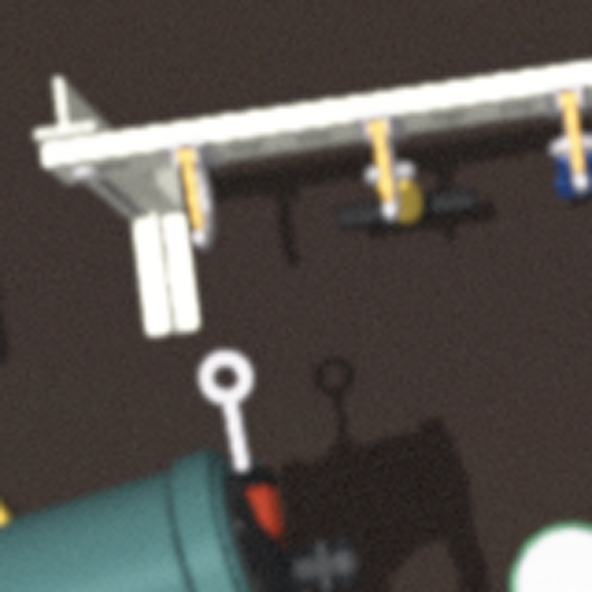

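View pics/s5c.png

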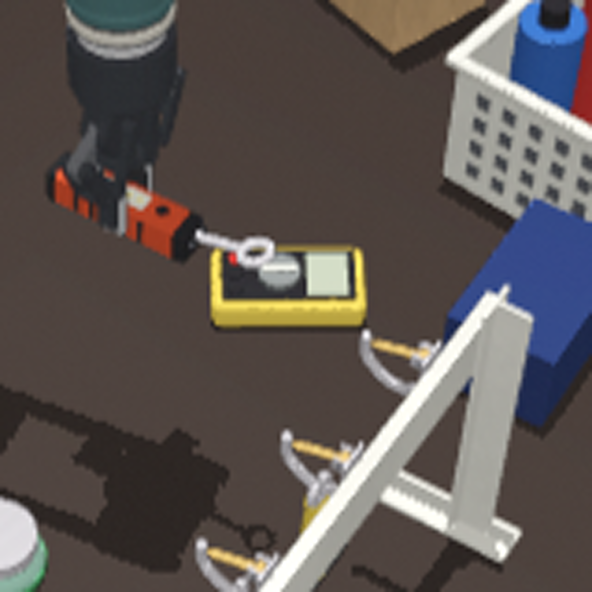

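Top view: eye ring at crop (225,377), nose at (200,238). Scene view: eye at (255,250), hook nose at (366,340). Both cameras see eye and nose together, so I measure them relative to each other.

```bash
cat > m.py <<'E'
from h import *
def circ(q,box,th):
    u0,u1,v0,v1=box; g=q['img'].min(-1).astype(np.uint8)[v0:v1,u0:u1]
    b=cv2.resize(g,None,fx=8,fy=8,interpolation=cv2.INTER_CUBIC); m=(b>th).astype(np.uint8)
    cs,hi=cv2.findContours(m,cv2.RETR_CCOMP,cv2.CHAIN_APPROX_NONE)
    out=[]
    for c,h in zip(cs,hi[0]):
        a=cv2.contourArea(c)
        if h[3]>=0 and a>100:
            e=cv2.fitEllipse(c); out.append(((e[0][0]+.5)/8-.5+u0,(e[0][1]+.5)/8-.5+v0,a/64,np.round(np.array(e[1])/8,2)))
    return out
E
python3 - <<'E'
from m import *
t=load('t5');s=load('s5')
ct=circ(t,(213,240,230,262),110);cs=circ(s,(348,372,155,180),110);print(ct,cs)
Q=pts(t); R=Q[230:262,213:240].reshape(-1,3); R=R[(R[:,2]>.25)&(R[:,2]<.36)]; 
for x in np.arange(R[:,0].min(),R[:,0].max(),.006):
    a=R[abs(R[:,0]-x)<.003]; print(x.round(4),len(a),np.median(a[:,2]).round(4),a[:,1].min().round(4),a[:,1].max().round(4))
Q=pts(s); R=Q[155:180,340:372].reshape(-1,3); R=R[(R[:,2]>.25)&(R[:,2]<.36)];print('scene') 
for x in np.arange(R[:,0].min(),R[:,0].max(),.006):
    a=R[abs(R[:,0]-x)<.003]; print(x.round(4),len(a),np.median(a[:,2]).round(4),a[:,1].min().round(4),a[:,1].max().round(4))
E
```

```text
[(225.49161052703857, 241.57965564727783, 20.546875, array([4.95, 5.31]))] [(358.63104343414307, 167.68821811676025, 7.7421875, array([2.08, 4.78]))]
0.4614 8 0.2933 0.1692 0.1756
0.4674 10 0.2965 0.1706 0.1775
0.4734 11 0.2989 0.1702 0.1773
0.4794 10 0.2976 0.1722 0.1786
0.4854 12 0.2998 0.1722 0.181
0.4914 29 0.3018 0.168 0.1904
0.4974 24 0.3015 0.166 0.1926
0.5034 23 0.3041 0.1658 0.1922
0.5094 29 0.3046 0.1662 0.1899
0.5154 8 0.3037 0.173 0.1841
scene
0.4336 2 0.292 0.1812 0.1832
0.4396 4 0.2953 0.171 0.1837
0.4456 10 0.2963 0.166 0.1779
0.4516 27 0.2904 0.1582 0.1799
0.4576 14 0.2911 0.1591 0.1768
0.4636 5 0.2899 0.1691 0.1782
0.4696 5 0.293 0.1663 0.1729
0.4756 5 0.2956 0.1698 0.177
0.4816 4 0.2946 0.1715 0.179
0.4876 7 0.2989 0.1703 0.1858
0.4936 14 0.2992 0.1669 0.1833
0.4996 11 0.2997 0.166 0.1931
0.5056 10 0.2998 0.1642 0.1915
0.5116 13 0.3014 0.165 0.1865
```

```bash
python3 - <<'E'
from m import *
t=load('t5');s=load('s5')
def tri(a,b):
    (o1,d1),(o2,d2)=a,b; A=np.stack([d1,-d2],1); k=np.linalg.lstsq(A,o2-o1,rcond=None)[0]; p1=o1+k[0]*d1;p2=o2+k[1]*d2; return (p1+p2)/2,np.linalg.norm(p1-p2)
print('eye tri',tri(ray(t,225.49,241.58),ray(s,358.63,167.69)))
print('eye z.2985',ray(t,225.49,241.58,.2985),ray(s,358.63,167.69,.2985))
# expected from grasp kinematics
st=bot.get_state();R=st['ee_rot'];R0=np.array([[.0647,-.0092,.9979],[-.0511,.9986,.0125],[-.9966,-.0518,.0642]]);T0=np.array([.5261,-.2857,.0079])
for p in ([.6336,-.2824,.033],[.586,-.2832,.0215],[.5225,-.2846,.015]): print('kin',st['tcp_pos']+R@R0.T@(np.array(p)-T0))
print(tri(ray(t,219.05,204.3),ray(s,388.9,191)))
for n,q,b in(('t',t,(205,235,190,215)),('s',s,(378,400,182,205))):
    u0,u1,v0,v1=b; c=cv2.resize(q['img'][v0:v1,u0:u1],None,fx=18,fy=18,interpolation=cv2.INTER_NEAREST);cv2.imwrite(f'pics/n_{n}.png',c[...,::-1])
E
```

```text
eye tri (array([0.50040591, 0.17968251, 0.2988145 ]), np.float64(0.0002393429044518073))
eye z.2985 [0.50051816 0.17983127 0.2985    ] [0.5001679  0.17980154 0.2985    ]
kin [0.49827071 0.18148536 0.29931787]
kin [0.45084429 0.17398906 0.28965206]
kin [0.38797311 0.16362012 0.28558864]
(array([0.58643671, 0.20368292, 0.24825017]), np.float64(0.002210349535399856))
```

View pics/n_t.png

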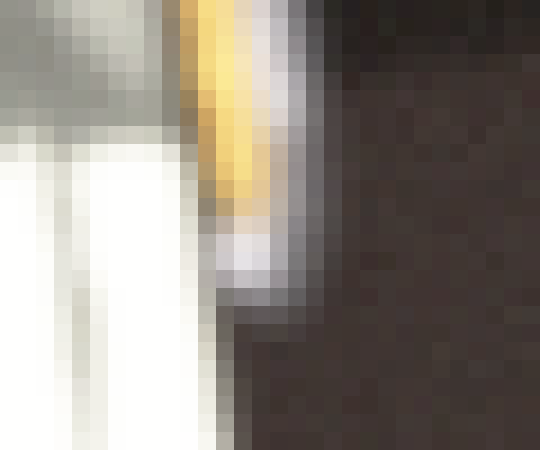

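View pics/n_s.png

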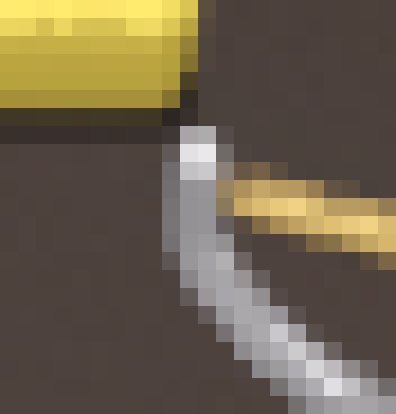

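```bash
python3 - <<'E'
from m import *
t=load('t5');s=load('s5')
def tri(a,b):
    (o1,d1),(o2,d2)=a,b; A=np.stack([d1,-d2],1); k=np.linalg.lstsq(A,o2-o1,rcond=None)[0]; p1=o1+k[0]*d1;p2=o2+k[1]*d2; return (p1+p2)/2,np.linalg.norm(p1-p2)
print(tri(ray(t,218.,203.4),ray(s,388.5,189.8)))
for z in(.250,.254): print(z,ray(t,218,203.4,z)[:2],ray(s,388.5,189.8,z)[:2])
# wrist view w1: nose top bright at (353,371)
w=load('w1'); print('wrist',ray(w,353,371,.254)[:2])
c=cv2.resize(w['img'][345:385,335:375],None,fx=14,fy=14,interpolation=cv2.INTER_NEAREST);cv2.imwrite('pics/n_w.png',c[...,::-1])
Q=pts(w); hs=cv2.cvtColor(w['img'],cv2.COLOR_RGB2HSV)
g=(hs[...,0]>15)&(hs[...,0]<32)&(hs[...,1]>90)&(hs[...,2]>120); g[:340]=0; g[440:]=0;g[:,:335]=0;g[:,385:]=0
B=Q[g];B=B[(B[:,2]>.24)&(B[:,2]<.27)];p=np.polyfit(B[:,0],B[:,1],1);print('gate yaw',np.arctan(p[0]),np.polyval(p,.587))
E
```

```text
(array([0.58641022, 0.20370508, 0.25382016]), np.float64(0.0008156282385803796))
0.25 [0.5873579  0.20473354] [0.5844037  0.20605926]
0.254 [0.58664611 0.20399659] [0.58629286 0.20319825]
wrist [0.58606744 0.20623618]
gate yaw 0.15663196526311732 0.2050193627406654
```

View pics/n_w.png

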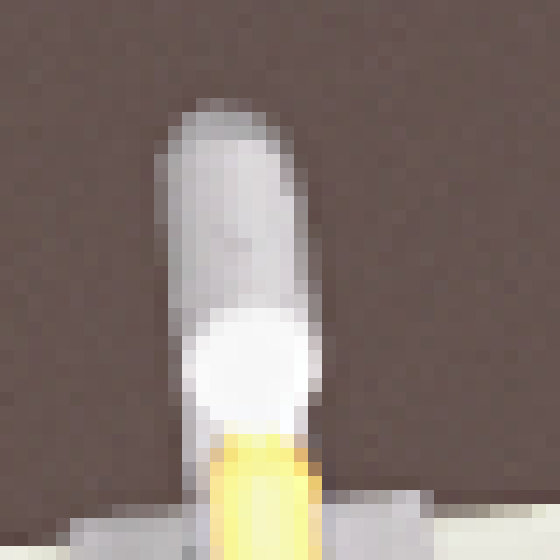

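Call:
jog_arm --pt "20 0 1 5 0" --pt "20 0 1 8 0" --pt "20 0 1 10 0" --pt "20 0 1 10 0" --pt "20 0 1 10 0" --pt "20 0 1 10 0" --pt "20 0 1 8 0" --pt "20 0 1 6 0" --pt "20 0 1 4 0" --pt "20 0 0 2 0" --pt "20 0 0 1 0" --pt "20 0 0 0 0"

```text
t: 12.55
tcp_pos: [0.471, 0.1838, 0.2792]
ee_rot: [[0.031, -0.15, 0.988], [-0.038, 0.988, 0.151], [-0.999, -0.042, 0.025]]
wrist_force: [-0.6, 0.1, -1.8]
width: 0.0264
```

```bash
cat >> m.py <<'E'
def tri(a,b):
    (o1,d1),(o2,d2)=a,b; A=np.stack([d1,-d2],1); k=np.linalg.lstsq(A,o2-o1,rcond=None)[0]; p1=o1+k[0]*d1;p2=o2+k[1]*d2; return (p1+p2)/2,np.linalg.norm(p1-p2)
R0=np.array([[.0647,-.0092,.9979],[-.0511,.9986,.0125],[-.9966,-.0518,.0642]]);T0=np.array([.5261,-.2857,.0079])
def kin(p=(.6336,-.2824,.033)):
    st=bot.get_state();return st['tcp_pos']+st['ee_rot']@R0.T@(np.array(p)-T0)
def look(n):
    t=snap('top','t'+n); s=snap('scene','s'+n); k=kin()
    print('eye kin+corr',(k+[.0021,-.0018,-.0005]).round(4))
    delta([.40,.175,.285],0.145); print(bot.get_state()['ee_rot'].round(3).tolist())
    (ut,vt),(us,vs)=[proj(q,k) for q in(t,s)]
    def cr(q,u,v,f):
        u,v=int(u),int(v); c=cv2.resize(q['img'][v-32:v+32,u-32:u+32],None,fx=6,fy=6,interpolation=cv2.INTER_CUBIC); print(f,'crop origin',u-32,v-32); return c
    cv2.imwrite(f'pics/c{n}.png',np.hstack([cr(t,ut,vt,'top'),cr(s,us,vs,'scene')])[...,::-1])
    return t,s,(ut,vt),(us,vs)
E
python3 - <<'E'
from m import *
t,s,a,b=look('6')
B=lambda a:(int(a[0])-11,int(a[0])+12,int(a[1])-11,int(a[1])+12)
print(circ(t,B(a),110),circ(s,B(b),110))
E
```

```text
eye kin+corr [0.5799 0.2001 0.2997]
t 12.65 tcp [0.4708 0.1838 0.2793] yaw 0.1514 F [ 0.71 -0.27 -1.64] w 0.0262
tool delta mm [ -7.6   1.7 -71.2] turn 0.0064
[[0.031, -0.15, 0.988], [-0.038, 0.988, 0.151], [-0.999, -0.042, 0.025]]
top crop origin 182 171
scene crop origin 354 144
[(216.63816928863525, 201.175537109375, 1.8828125, array([1.43, 1.77]))] [(387.11296463012695, 177.839280128479, 6.90625, array([1.79, 5.13]))]
```

View pics/c6.png

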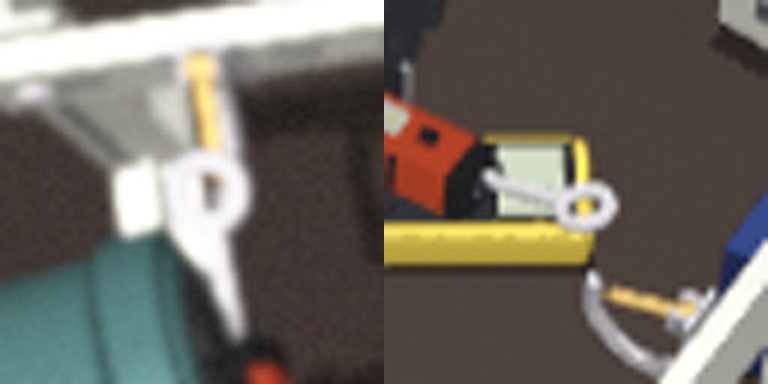

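```bash
python3 - <<'E'
from m import *
t,s=load('t6'),load('s6')
print(tri(ray(t,216.1,202.6),ray(s,387.11,177.84)))
e=kin()+[.0021,-.0018,-.0005]; print(e,proj(t,e),proj(s,e))
R=bot.get_state()['ee_rot']; print(R.T@(np.array([.588,.2042,e[2]])-e)*1000)
E
```

```text
(array([0.58018545, 0.19945841, 0.30054242]), np.float64(0.0003791513019565487))
[0.57986922 0.20008032 0.29969977] (np.float64(215.7963831153604), np.float64(202.7703920161285)) (np.float64(387.07011562945667), np.float64(177.8808617460449))
[0.09771364 2.85306355 8.65631585]
```

Call:
jog_arm --pt "20 0 1.2 3 0" --pt "20 0 1.2 3 0" --pt "20 0 1.2 2.5 0" --pt "20 2 0.6 1 0" --pt "20 4 0 0 0" --pt "20 5 0 0 0" --pt "20 5 0 0 0" --pt "20 4 0 0 0" --pt "20 3 0 0 0" --pt "20 1 0 0 0" --pt "20 0 0 0 0" --pt "20 0 0 0 0"

```text
t: 13.85
tcp_pos: [0.4803, 0.1887, 0.2527]
ee_rot: [[0.03, -0.15, 0.988], [-0.038, 0.988, 0.151], [-0.999, -0.042, 0.024]]
wrist_force: [0.1, 0.3, -1.6]
width: 0.0262
```

```bash
python3 - <<'E'
from m import *
look('7')
e=kin()+[.0021,-.0018,-.0005]
R=bot.get_state()['ee_rot']; print(R.T@(np.array([.588,.2042,e[2]])-e)*1000)
E
```

```text
eye kin+corr [0.5894 0.205  0.2732]
t 13.95 tcp [0.4803 0.1887 0.2529] yaw 0.1515 F [-0.08 -0.43 -1.95] w 0.0261
tool delta mm [-34.   -2.8 -80.7] turn 0.0065
[[0.03, -0.15, 0.988], [-0.038, 0.988, 0.151], [-0.999, -0.042, 0.024]]
top crop origin 182 169
scene crop origin 358 152
[-0.01142774 -0.5829376  -1.47586639]
```

View pics/c7.png

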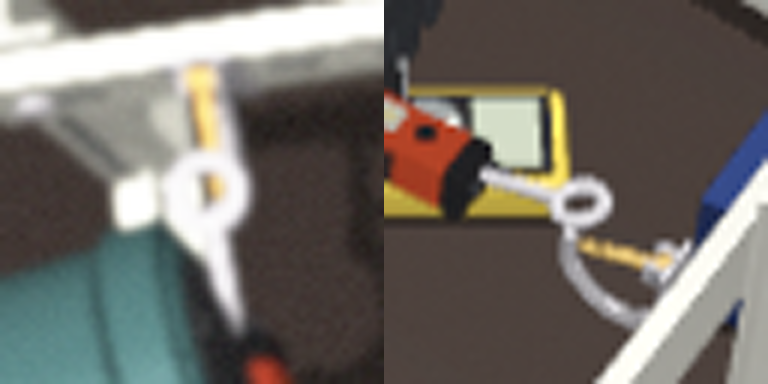

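Call:
jog_arm --pt "20 2 -0.4 -1 0" --pt "20 2 0 -0.3 0" --pt "20 2 0 0 0" --pt "20 1 0 0 0" --pt "20 0 0 0 0"

```text
t: 14.45
tcp_pos: [0.4794, 0.1878, 0.2458]
ee_rot: [[0.031, -0.15, 0.988], [-0.038, 0.988, 0.151], [-0.999, -0.042, 0.025]]
wrist_force: [0.6, -0.3, -1.9]
width: 0.0261
```

```bash
python3 - <<'E'
from m import *
look('8')
e=kin()+[.0021,-.0018,-.0005]
R=bot.get_state()['ee_rot']; print(R.T@(np.array([.588,.2042,e[2]])-e)*1000)
E
```

```text
eye kin+corr [0.5885 0.2041 0.2664]
t 14.55 tcp [0.4795 0.1878 0.246 ] yaw 0.1515 F [-0.16  0.12 -0.73] w 0.0263
tool delta mm [-41.   -2.4 -79.5] turn 0.0065
[[0.032, -0.15, 0.988], [-0.038, 0.988, 0.151], [-0.999, -0.042, 0.026]]
top crop origin 183 170
scene crop origin 357 154
[-0.0173164   0.13164531 -0.46095857]
```

View pics/c8.png

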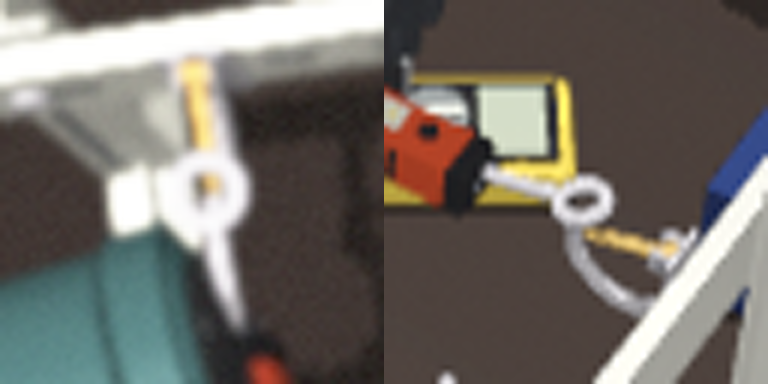

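Call:
jog_arm --pt "20 1.5 0 0 0" --pt "20 1.5 0 0 0" --pt "20 1.5 0 0 0" --pt "20 0 0 0 0" --pt "20 0 0 0 0"

```text
t: 15.05
tcp_pos: [0.4797, 0.1877, 0.2412]
ee_rot: [[0.032, -0.15, 0.988], [-0.037, 0.988, 0.151], [-0.999, -0.042, 0.026]]
wrist_force: [0.3, 0.4, -1.1]
width: 0.0259
```

```bash
python3 - <<'E'
from m import *
look('9')
e=kin()+[.0021,-.0018,-.0005]
R=bot.get_state()['ee_rot']; print(R.T@(np.array([.588,.2042,e[2]])-e)*1000)
E
```

```text
eye kin+corr [0.5887 0.204  0.2617]
t 15.15 tcp [0.4797 0.1877 0.2412] yaw 0.1515 F [-0.38 -0.6  -1.68] w 0.0259
tool delta mm [-45.8  -2.4 -79.5] turn 0.0065
[[0.032, -0.15, 0.988], [-0.037, 0.988, 0.151], [-0.999, -0.042, 0.026]]
top crop origin 184 170
scene crop origin 357 155
[-0.02969365  0.30560852 -0.65640337]
```

View pics/c9.png

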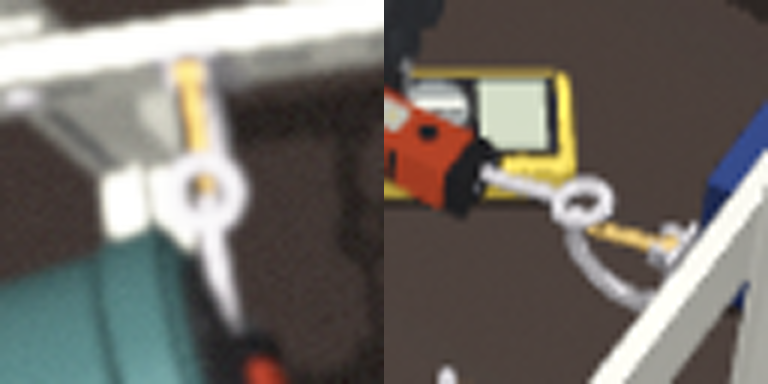

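```bash
python3 - <<'E'
from m import *
t,s=load('t9'),load('s9')
e=kin()+[.0021,-.0018,-.0005]
print('eye',proj(t,e),proj(s,e)); n=np.array([.5865,.2040,.256]);print('nose pred',proj(t,n),proj(s,n))
a=cv2.resize(t['img'][192:214,206:230],None,fx=16,fy=16,interpolation=cv2.INTER_NEAREST);b=cv2.resize(s['img'][178:200,376:400],None,fx=16,fy=16,interpolation=cv2.INTER_NEAREST)
cv2.imwrite('pics/c9b.png',np.hstack([a,b])[...,::-1])
E
```

```text
eye (np.float64(217.3450756425857), np.float64(201.80109271249665)) (np.float64(389.6029901751421), np.float64(188.20638542183207))
nose pred (np.float64(217.82486977871903), np.float64(203.30393246402718)) (np.float64(388.80074249695315), np.float64(189.1786857939603))
```

View pics/c9b.png

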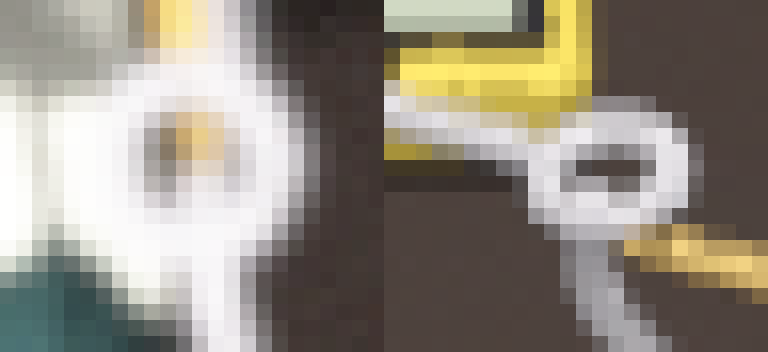

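Call:
jog_arm --pt "20 1 0.2 -0.8 0" --pt "20 1.5 0 0 0" --pt "20 1.5 0 0 0" --pt "20 0 0 0 0" --pt "20 0 0 0 0" --newtons 120

```text
t: 15.65
tcp_pos: [0.4789, 0.1876, 0.2369]
ee_rot: [[0.032, -0.15, 0.988], [-0.037, 0.988, 0.151], [-0.999, -0.042, 0.026]]
wrist_force: [-0.5, -0.1, -0.3]
width: 0.0257
```

```bash
cat > f.py <<'E'
from m import *
F=[];
for _ in range(1): F.append(bot.get_state()['wrist_force'])
e=kin()+[.0021,-.0018,-.0005]; R=bot.get_state()['ee_rot']
print('F',np.mean(F,0).round(2),'eye',e.round(4),'corr',(R.T@(np.array([.588,.2042,e[2]])-e)*1000).round(2))
E
python3 f.py
```

```text
F [-0.54 -0.15 -0.26] eye [0.5879 0.2039 0.2574] corr [-0.01  0.24  0.09]
```

Call:
jog_arm --pt "20 1.5 0.2 0 0" --pt "20 1.5 0 0 0" --pt "20 0 0 0 0"

```text
t: 15.95
tcp_pos: [0.4791, 0.1877, 0.2337]
ee_rot: [[0.032, -0.15, 0.988], [-0.037, 0.988, 0.151], [-0.999, -0.042, 0.026]]
wrist_force: [-0.9, 0.0, -1.1]
width: 0.0259
```

Call:
jog_arm --pt "20 1.5 0 0 0" --pt "20 1.5 0 0 0" --pt "20 0 0 0 0"

```text
t: 16.25
tcp_pos: [0.4797, 0.1877, 0.2319]
ee_rot: [[0.035, -0.15, 0.988], [-0.037, 0.988, 0.151], [-0.999, -0.042, 0.029]]
wrist_force: [-0.6, -1.1, 0.2]
width: 0.0256
```

```bash
python3 f.py
```

```text
F [-0.56 -1.05  0.22] eye [0.5886 0.204  0.2527] corr [-0.03  0.25 -0.58]
```

Call:
jog_arm --pt "20 1.5 0 0 0" --pt "20 1.5 0 0 0" --pt "20 1 0 0 0"

```text
t: 16.55
tcp_pos: [0.4804, 0.1878, 0.2297]
ee_rot: [[0.038, -0.15, 0.988], [-0.036, 0.988, 0.151], [-0.999, -0.041, 0.033]]
wrist_force: [-1.6, -0.2, 1.5]
width: 0.0257
```

```bash
python3 - <<'E'
from m import *
look('10')
E
python3 f.py
```

```text
eye kin+corr [0.5893 0.2041 0.2508]
t 16.65 tcp [0.4804 0.1878 0.2296] yaw 0.1516 F [-1.54 -0.5   3.14] w 0.0259
tool delta mm [-58.   -2.9 -79.6] turn 0.0066
[[0.038, -0.15, 0.988], [-0.036, 0.988, 0.151], [-0.999, -0.041, 0.032]]
top crop origin 185 171
scene crop origin 357 158
F [-1.54 -0.5   3.14] eye [0.5893 0.2041 0.2508] corr [-0.05  0.29 -1.25]
```

View pics/c10.png

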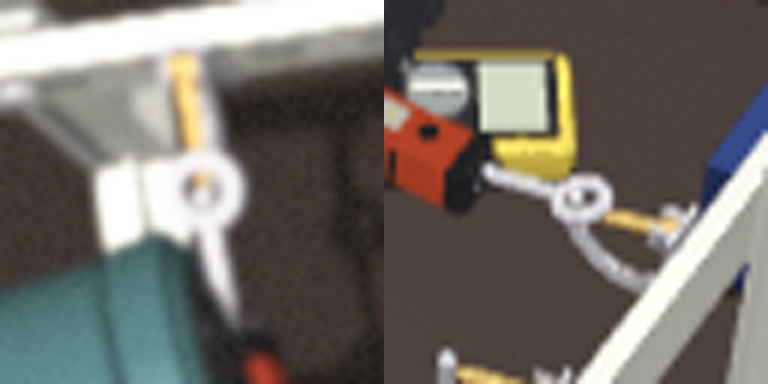

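Call:
jog_arm --pt "20 1.5 0 -0.6 0" --pt "20 1.5 0 -0.4 0" --pt "20 1.5 0 -0.2 0"

```text
t: 16.95
tcp_pos: [0.4806, 0.1877, 0.2261]
ee_rot: [[0.043, -0.149, 0.988], [-0.035, 0.988, 0.151], [-0.998, -0.041, 0.037]]
wrist_force: [-1.9, 0.2, 3.0]
width: 0.0255
```

```bash
python3 f.py
```

```text
F [-1.94  0.2   3.02] eye [0.5894 0.2039 0.2478] corr [-0.07  0.45 -1.3 ]
```

Call:
jog_arm --pt "20 1.5 0.1 -0.6 0" --pt "20 1.5 0 -0.6 0" --pt "20 1.5 0 -0.4 0"

```text
t: 17.25
tcp_pos: [0.4794, 0.1872, 0.2216]
ee_rot: [[0.044, -0.149, 0.988], [-0.035, 0.988, 0.151], [-0.998, -0.041, 0.038]]
wrist_force: [-0.1, -0.1, 3.5]
width: 0.0253
```

```bash
python3 f.py;  python3 - <<'E'
from m import *
look('11')
E
```

```text
F [-0.07 -0.08  3.5 ] eye [0.5881 0.2035 0.2434] corr [-0.03  0.76 -0.02]
eye kin+corr [0.5878 0.2033 0.2428]
t 17.35 tcp [0.479  0.1871 0.2212] yaw 0.1512 F [-2.59 -1.11  1.53] w 0.0258
tool delta mm [-66.7  -2.8 -77.5] turn 0.0062
[[0.042, -0.149, 0.988], [-0.035, 0.988, 0.151], [-0.998, -0.041, 0.036]]
top crop origin 186 172
scene crop origin 356 159
```

View pics/c11.png

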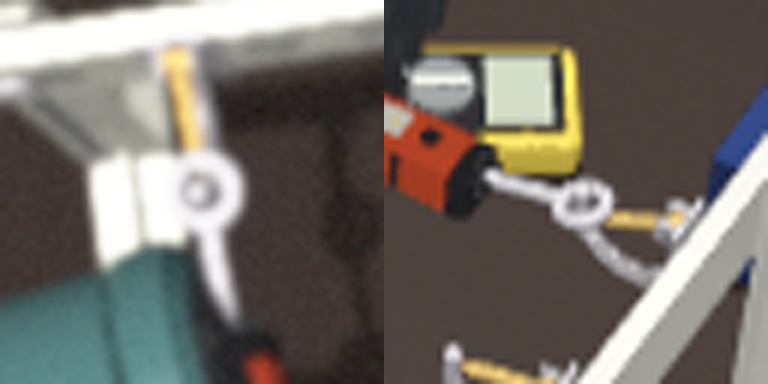

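The nose shows inside the eye hole in both crops (top (203,190), scene (578,200)), and the gate is being pushed down. Continuing.

Call:
jog_arm --pt "20 1.5 0.2 0 0" --pt "20 1.5 0.2 0 0" --pt "20 1.5 0 -0.3 0" --pt "20 1.5 0 -0.3 0"

```text
t: 17.75
tcp_pos: [0.477, 0.1869, 0.2139]
ee_rot: [[0.038, -0.149, 0.988], [-0.036, 0.988, 0.15], [-0.999, -0.042, 0.032]]
wrist_force: [-4.1, -2.1, 1.2]
width: 0.026
```

```bash
python3 f.py
```

```text
F [-4.12 -2.1   1.19] eye [0.5859 0.2031 0.235 ] corr [0.04 0.79 2.21]
```

Call:
jog_arm --pt "20 0 0.3 1.5 0" --pt "20 0.5 0.2 1.5 0" --pt "20 1 0 1 0"

```text
t: 18.05
tcp_pos: [0.4801, 0.1879, 0.2087]
ee_rot: [[0.032, -0.15, 0.988], [-0.037, 0.988, 0.151], [-0.999, -0.042, 0.026]]
wrist_force: [-0.2, 0.0, -1.6]
width: 0.0254
```

```bash
python3 f.py
```

```text
F [-0.21  0.03 -1.56] eye [0.5891 0.2042 0.2292] corr [-0.03  0.17 -1.04]
```

The force has dropped to the bare lamp weight, so the gate has probably snapped. Checking.

```bash
python3 - <<'E'
from m import *
look('12')
t,s=load('t12'),load('s12')
a=cv2.resize(t['img'][180:222,200:240],None,fx=10,fy=10,interpolation=cv2.INTER_CUBIC);b=cv2.resize(s['img'][172:214,372:412],None,fx=10,fy=10,interpolation=cv2.INTER_CUBIC)
cv2.imwrite('pics/c12b.png',np.hstack([a,b])[...,::-1])
E
```

```text
eye kin+corr [0.589  0.2041 0.2291]
t 18.15 tcp [0.48   0.1878 0.2087] yaw 0.1514 F [ 0.26 -0.62 -1.57] w 0.0258
tool delta mm [-78.3  -3.9 -79. ] turn 0.0064
[[0.032, -0.15, 0.988], [-0.038, 0.988, 0.151], [-0.999, -0.042, 0.026]]
top crop origin 187 173
scene crop origin 356 163
```

View pics/c12b.png

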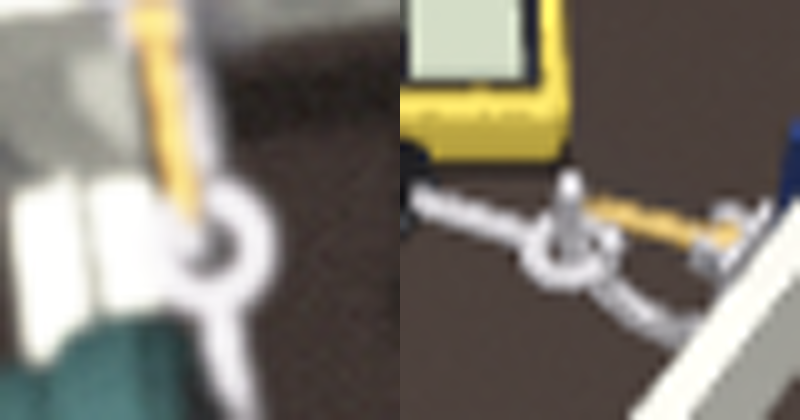

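The gate has snapped shut: in the scene crop the nose stands up through the eye at (570,190) and the gate lies above the far wire. Next I lower the tail along an arc with a light grip so the lamp pivots between the pads.

Call:
jog_arm --pt "20 0 0 0 0" --pt "20 2 0 0 0" --pt "20 3 0 0 0" --pt "20 4 0 0.3 0" --pt "20 4 0 0.3 0" --newtons 20

```text
t: 18.65
tcp_pos: [0.4853, 0.1886, 0.1989]
ee_rot: [[0.045, -0.15, 0.988], [-0.034, 0.988, 0.151], [-0.998, -0.04, 0.04]]
wrist_force: [2.1, 0.7, 4.6]
width: 0.0255
```

```bash
python3 - <<'E'
from m import *
look('13')
E
```

```text
eye kin+corr [0.5943 0.2048 0.2209]
t 18.75 tcp [0.4856 0.1886 0.1988] yaw 0.1518 F [4.45 1.02 2.6 ] w 0.0254
tool delta mm [-89.5  -4.1 -83.1] turn 0.0068
[[0.046, -0.15, 0.988], [-0.034, 0.988, 0.151], [-0.998, -0.04, 0.04]]
top crop origin 187 171
scene crop origin 358 165
```

View pics/c13.png

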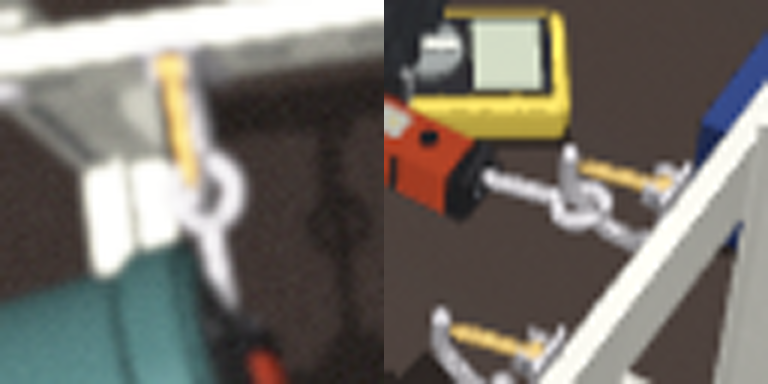

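Call:
jog_arm --pt "20 1 0 1.5 0" --pt "20 1.5 0 1 0" --pt "20 1.5 0 0.5 0"

```text
t: 19.05
tcp_pos: [0.4894, 0.189, 0.1964]
ee_rot: [[0.048, -0.149, 0.988], [-0.033, 0.988, 0.151], [-0.998, -0.04, 0.042]]
wrist_force: [1.2, 1.0, 4.7]
width: 0.0254
```

```bash
python3 f.py
```

```text
F [1.17 0.95 4.71] eye [0.598  0.2053 0.2186] corr [ -0.45   0.43 -10.06]
```

Call:
jog_arm --pt "20 1.5 0 0 0" --pt "20 1.5 0 0 0" --pt "20 1.5 0 0 0"

```text
t: 19.35
tcp_pos: [0.4917, 0.1894, 0.1941]
ee_rot: [[0.055, -0.149, 0.987], [-0.031, 0.988, 0.151], [-0.998, -0.039, 0.05]]
wrist_force: [1.3, 1.0, 5.0]
width: 0.0255
```

```bash
python3 f.py;python3 - <<'E'
from m import *
t,s,a,b=look('14')
cv2.imwrite('pics/s14c.png',cv2.resize(s['img'][100:240,310:450],None,fx=4,fy=4,interpolation=cv2.INTER_CUBIC)[...,::-1])
E
```

```text
F [1.29 1.04 5.02] eye [0.6002 0.2056 0.2172] corr [ -0.63   0.43 -12.27]
eye kin+corr [0.6005 0.2056 0.2173]
t 19.45 tcp [0.492  0.1894 0.1941] yaw 0.1518 F [3.84 1.22 4.37] w 0.0257
tool delta mm [-95.4  -4.1 -88.4] turn 0.0068
[[0.056, -0.149, 0.987], [-0.031, 0.988, 0.151], [-0.998, -0.039, 0.05]]
top crop origin 187 168
scene crop origin 360 167
```

View pics/s14c.png

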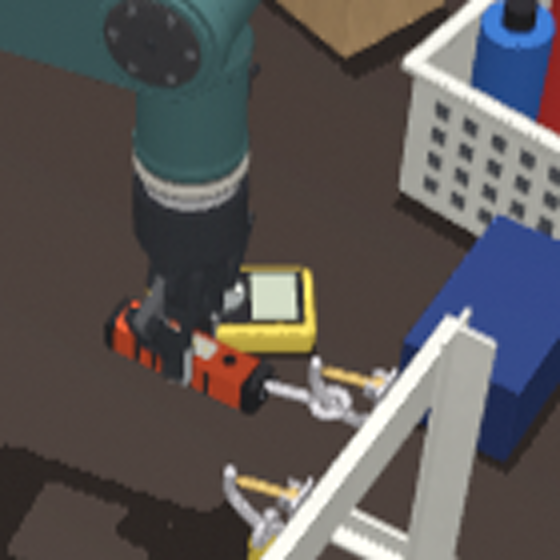

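Call:
jog_arm --pt "25 1.5 0 0.8 0" --pt "25 1.5 0 0.8 0" --pt "25 1.5 0 0.4 0" --pt "25 1.5 0 0 0"

```text
t: 19.85
tcp_pos: [0.4942, 0.1893, 0.19]
ee_rot: [[0.057, -0.149, 0.987], [-0.032, 0.988, 0.15], [-0.998, -0.04, 0.052]]
wrist_force: [0.7, 0.4, 6.6]
width: 0.0253
```

```bash
python3 f.py
```

```text
F [0.7  0.39 6.55] eye [0.6027 0.2054 0.2133] corr [ -0.8    0.98 -14.67]
```

Call:
jog_arm --pt "25.4 0 0 0 0" --pt "25.4 0 0 0 0"

```text
t: 20.05
tcp_pos: [0.4941, 0.1894, 0.1903]
ee_rot: [[0.057, -0.149, 0.987], [-0.031, 0.988, 0.151], [-0.998, -0.04, 0.052]]
wrist_force: [0.5, 0.6, 5.8]
width: 0.0256
```

```bash
python3 f.py
```

```text
F [0.54 0.61 5.78] eye [0.6026 0.2055 0.2136] corr [ -0.79   0.85 -14.6 ]
```

Call:
jog_arm --pt "25.8 0 0 0 0" --pt "25.8 0 0 0 0"

```text
t: 20.25
tcp_pos: [0.4941, 0.1894, 0.1902]
ee_rot: [[0.057, -0.149, 0.987], [-0.031, 0.988, 0.151], [-0.998, -0.04, 0.052]]
wrist_force: [0.7, 1.4, 4.9]
width: 0.0262
```

Call:
jog_arm --pt "26.2 0 0 0 0" --pt "26.2 0 0 0 0"

```text
t: 20.45
tcp_pos: [0.4937, 0.1892, 0.1895]
ee_rot: [[0.056, -0.149, 0.987], [-0.032, 0.988, 0.151], [-0.998, -0.04, 0.05]]
wrist_force: [1.0, 0.9, 3.6]
width: 0.0267
```

Call:
jog_arm --pt "26.2 2 0 0 0" --pt "26.2 2 0 0.3 0" --pt "26.2 2 0 0.3 0"

```text
t: 20.75
tcp_pos: [0.4946, 0.1892, 0.1834]
ee_rot: [[0.056, -0.149, 0.987], [-0.032, 0.988, 0.151], [-0.998, -0.04, 0.05]]
wrist_force: [1.0, 2.1, 4.0]
width: 0.0262
```

```bash
python3 f.py
```

```text
F [1.04 2.06 4.01] eye [0.6031 0.2054 0.2065] corr [ -0.8    1.02 -15.1 ]
```

Call:
jog_arm --pt "26.2 2.5 0 0.3 0" --pt "26.2 2.5 0 0.4 0" --pt "26.2 2.5 0 0.5 0" --pt "26.2 2.5 0 0.5 0" --pt "26.2 2.5 0 0.6 0"

```text
t: 21.25
tcp_pos: [0.4972, 0.1896, 0.1692]
ee_rot: [[0.054, -0.15, 0.987], [-0.031, 0.988, 0.152], [-0.998, -0.039, 0.048]]
wrist_force: [0.4, 1.2, 5.4]
width: 0.0266
```

```bash
python3 f.py;python3 - <<'E'
from m import *
t,s,a,b=look('15')
cv2.imwrite('pics/s15c.png',cv2.resize(s['img'][100:240,310:450],None,fx=4,fy=4,interpolation=cv2.INTER_CUBIC)[...,::-1])
E
```

```text
F [0.37 1.17 5.41] eye [0.6057 0.2058 0.1921] corr [ -0.9    1.03 -17.72]
eye kin+corr [0.6054 0.2058 0.1915]
t 21.35 tcp [0.4969 0.1895 0.1687] yaw 0.1523 F [1.4  1.29 2.53] w 0.0264
tool delta mm [-120.7   -4.3  -92.4] turn 0.0073
[[0.052, -0.15, 0.987], [-0.031, 0.988, 0.152], [-0.998, -0.039, 0.047]]
top crop origin 189 168
scene crop origin 360 174
```

View pics/s15c.png

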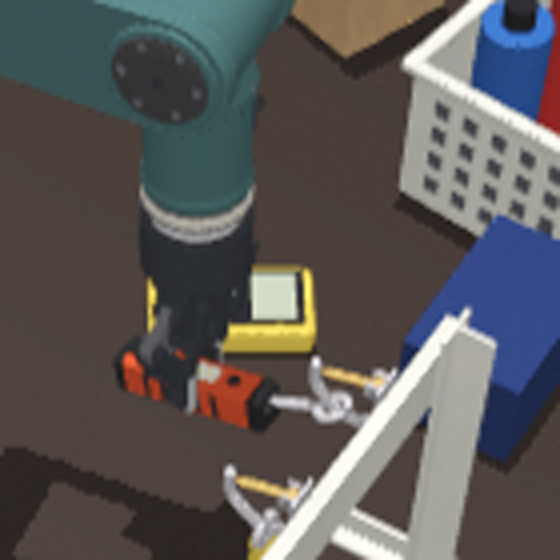

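Call:
jog_arm --pt "26.4 2.5 0 0.6 0" --pt "26.4 2.5 0 0.8 0" --pt "26.4 2.5 0 0.9 0" --pt "26.4 2.5 0 1 0" --pt "26.4 2.5 0 1.1 0" --pt "26.4 2.5 0 1.2 0"

```text
t: 21.95
tcp_pos: [0.5029, 0.1895, 0.1526]
ee_rot: [[0.05, -0.15, 0.987], [-0.032, 0.988, 0.151], [-0.998, -0.039, 0.045]]
wrist_force: [-0.7, 0.9, 2.9]
width: 0.0265
```

```bash
python3 f.py
```

```text
F [-0.73  0.9   2.88] eye [0.6115 0.2058 0.1751] corr [ -1.13   1.92 -23.41]
```

Call:
jog_arm --pt "26.4 2.5 0.2 1.6 0" --pt "26.4 2.5 0.2 1.6 0" --pt "26.4 2.5 0.2 1.6 0" --pt "26.4 2.5 0 1.7 0" --pt "26.4 2.5 0 1.7 0" --pt "26.4 2.5 0 1.8 0" --pt "26.4 2.5 0 1.8 0"

```text
t: 22.65
tcp_pos: [0.5163, 0.191, 0.1341]
ee_rot: [[0.05, -0.149, 0.988], [-0.033, 0.988, 0.151], [-0.998, -0.04, 0.045]]
wrist_force: [0.7, -0.0, 4.2]
width: 0.0268
```

```bash
python3 f.py;python3 - <<'E'
from m import *
t,s,a,b=look('16')
cv2.imwrite('pics/s16c.png',cv2.resize(s['img'][100:240,310:450],None,fx=4,fy=4,interpolation=cv2.INTER_CUBIC)[...,::-1])
E
```

```text
F [ 0.71 -0.05  4.17] eye [0.6249 0.2072 0.1567] corr [ -1.75   2.5  -36.94]
eye kin+corr [0.625  0.2072 0.1565]
t 22.75 tcp [0.5164 0.191  0.134 ] yaw 0.1514 F [0.2  0.66 4.39] w 0.0267
tool delta mm [-156.    -4.6 -110.7] turn 0.0064
[[0.05, -0.149, 0.988], [-0.033, 0.988, 0.151], [-0.998, -0.04, 0.045]]
top crop origin 191 163
scene crop origin 365 185
```

View pics/s16c.png

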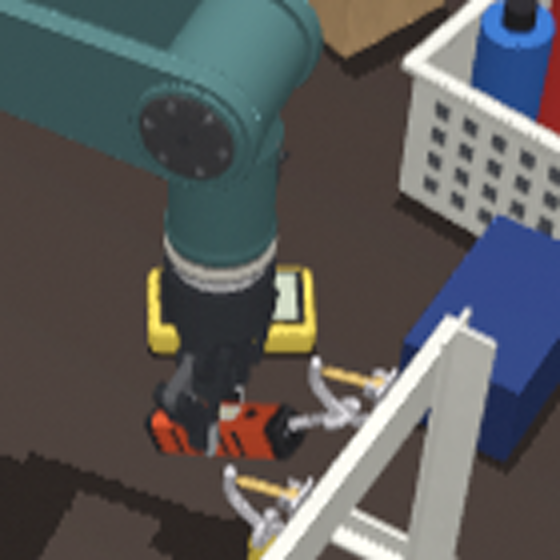

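Call:
jog_arm --pt "26.4 2.2 0.2 1.8 0" --pt "26.4 2.2 0.2 1.8 0" --pt "26.4 2.2 0.2 1.8 0" --pt "26.4 2.2 0 1.9 0" --pt "26.4 2.2 0 2 0" --pt "26.4 2.2 0 2 0"

```text
t: 23.35
tcp_pos: [0.5283, 0.1927, 0.1206]
ee_rot: [[0.049, -0.149, 0.988], [-0.034, 0.988, 0.15], [-0.998, -0.041, 0.043]]
wrist_force: [-1.3, 0.0, 4.4]
width: 0.0267
```

```bash
python3 f.py;python3 - <<'E'
from m import *
t,s,a,b=look('17')
cv2.imwrite('pics/s17c.png',cv2.resize(s['img'][100:240,310:450],None,fx=4,fy=4,interpolation=cv2.INTER_CUBIC)[...,::-1])
E
```

```text
F [-1.32  0.04  4.36] eye [0.6369 0.2088 0.1429] corr [ -2.23   2.69 -49.04]
eye kin+corr [0.6369 0.2088 0.1426]
t 23.45 tcp [0.5282 0.1927 0.1203] yaw 0.151 F [-0.5   0.34  3.61] w 0.0267
tool delta mm [-170.    -5.1 -122.3] turn 0.006
[[0.048, -0.149, 0.988], [-0.034, 0.988, 0.15], [-0.998, -0.041, 0.043]]
top crop origin 192 159
scene crop origin 368 190
```

View pics/s17c.png

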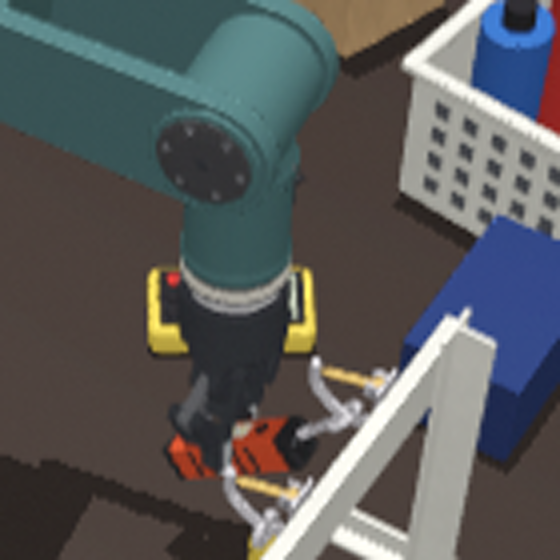

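Tail is down about 45° and the forces are small. Now I let it slip out with a slow opening, then back off.

Call:
jog_arm --pt "26.7 0 0 0 0" --pt "27 0 0 0 0" --pt "27.3 0 0 0 0" --pt "27.6 0 0 0 0"

```text
t: 23.85
tcp_pos: [0.5278, 0.1925, 0.1192]
ee_rot: [[0.046, -0.149, 0.988], [-0.034, 0.988, 0.15], [-0.998, -0.041, 0.041]]
wrist_force: [0.8, -0.1, 1.3]
width: 0.0279
```

```bash
python3 f.py;python3 - <<'E'
from m import *
t,s,a,b=look('18')
cv2.imwrite('pics/s18c.png',cv2.resize(s['img'][100:240,310:450],None,fx=4,fy=4,interpolation=cv2.INTER_CUBIC)[...,::-1])
E
```

```text
F [ 0.75 -0.14  1.31] eye [0.6365 0.2087 0.1413] corr [ -2.1    2.73 -48.61]
eye kin+corr [0.6363 0.2087 0.141 ]
t 23.95 tcp [0.5276 0.1925 0.1189] yaw 0.151 F [-0.93  0.51  1.17] w 0.0276
tool delta mm [-171.    -5.1 -122. ] turn 0.006
[[0.046, -0.149, 0.988], [-0.034, 0.988, 0.15], [-0.998, -0.041, 0.04]]
top crop origin 192 159
scene crop origin 368 190
```

View pics/s18c.png

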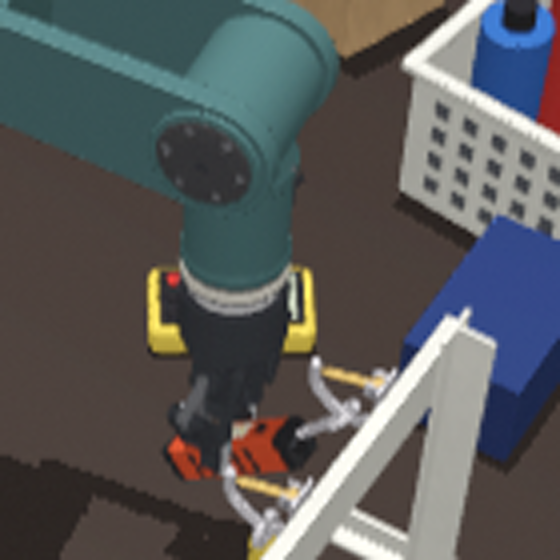

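Call:
jog_arm --pt "27.8 0 0 0 0" --pt "28 0 0 0 0" --pt "28.2 0 0 0 0" --pt "28.5 0 0 0 0" --pt "28.8 0 0 0 0" --pt "29.2 0 0 0 0"

```text
t: 24.55
tcp_pos: [0.5244, 0.1917, 0.1152]
ee_rot: [[0.036, -0.149, 0.988], [-0.037, 0.988, 0.15], [-0.999, -0.042, 0.03]]
wrist_force: [-0.9, -0.2, 0.1]
width: 0.0291
```

```bash
python3 f.py;python3 - <<'E'
from m import *
t,s,a,b=look('19')
cv2.imwrite('pics/s19c.png',cv2.resize(s['img'][100:240,310:450],None,fx=4,fy=4,interpolation=cv2.INTER_CUBIC)[...,::-1])
E
```

```text
F [-0.89 -0.23  0.13] eye [0.6334 0.2079 0.1362] corr [ -1.51   3.11 -45.37]
eye kin+corr [0.6334 0.2079 0.1363]
t 24.65 tcp [0.5245 0.1917 0.1153] yaw 0.1509 F [ 0.4  -0.38 -0.77] w 0.0294
tool delta mm [-173.4   -5.  -120.3] turn 0.0059
[[0.036, -0.149, 0.988], [-0.037, 0.988, 0.15], [-0.999, -0.042, 0.03]]
top crop origin 192 161
scene crop origin 367 191
```

View pics/s19c.png

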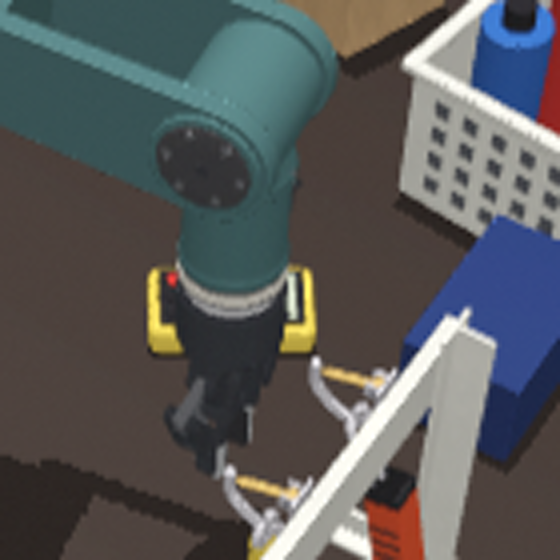

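The lamp has come free and is swinging under the rail. I back away at once.

Call:
jog_arm --pt "29 0 0 -25 0" --pt "29 0 0 -40 0" --pt "29 0 0 -40 0" --pt "29 0 0 -35 0" --pt "29 0 0 -20 0" --pt "29 0 0 -10 0" --pt "29 0 0 0 0" --pt "29 0 0 0 0"

```text
t: 25.45
tcp_pos: [0.353, 0.1655, 0.1102]
ee_rot: [[0.041, -0.148, 0.988], [-0.035, 0.988, 0.149], [-0.999, -0.041, 0.036]]
wrist_force: [0.1, 0.7, 0.5]
width: 0.0289
```

```bash
cat > v.py <<'E'
from m import *
import sys
n=sys.argv[1]
t=snap('top','t'+n);s=snap('scene','s'+n);print(bot.get_state()['t'],bot.get_state()['tcp_pos'])
cv2.imwrite(f'pics/v{n}.png',np.hstack([cv2.resize(t['img'][130:250,160:300],None,fx=2.8,fy=2.8,interpolation=cv2.INTER_CUBIC),cv2.resize(s['img'][170:290,325:465],None,fx=2.8,fy=2.8,interpolation=cv2.INTER_CUBIC)])[...,::-1])
E
python3 v.py 20
```

```text
25.55 [0.35318956 0.16545771 0.11014577]
```

View pics/v20.png

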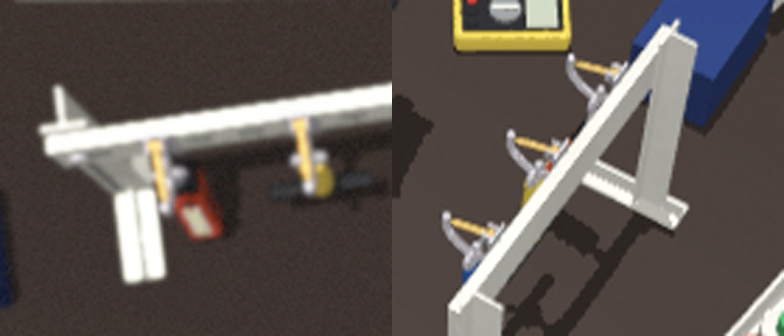

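Call:
jog_arm --pt "29 0 0 0 0" --pt "29 0 0 0 0" --pt "29 0 0 0 0" --pt "29 0 0 0 0" --pt "29 0 0 0 0" --pt "29 0 0 0 0" --pt "29 0 0 0 0" --pt "29 0 0 0 0" --pt "29 0 0 0 0" --pt "29 0 0 0 0" --pt "29 0 0 0 0" --pt "29 0 0 0 0"

```text
t: 26.75
tcp_pos: [0.3554, 0.1657, 0.11]
ee_rot: [[0.04, -0.147, 0.988], [-0.036, 0.988, 0.148], [-0.999, -0.041, 0.034]]
wrist_force: [-0.3, -0.3, -0.2]
width: 0.0291
```

Call:
jog_arm --pt "29 0 0 0 0" --pt "29 0 0 0 0" --pt "29 0 0 0 0" --pt "29 0 0 0 0" --pt "29 0 0 0 0" --pt "29 0 0 0 0" --pt "29 0 0 0 0" --pt "29 0 0 0 0" --pt "29 0 0 0 0" --pt "29 0 0 0 0" --pt "29 0 0 0 0" --pt "29 0 0 0 0"

```text
t: 27.95
tcp_pos: [0.3554, 0.1657, 0.11]
ee_rot: [[0.04, -0.147, 0.988], [-0.036, 0.988, 0.148], [-0.999, -0.041, 0.034]]
wrist_force: [0.9, -0.5, -0.7]
width: 0.0286
```

Call:
jog_arm --pt "29 0 0 0 0" --pt "29 0 0 0 0" --pt "29 0 0 0 0" --pt "29 0 0 0 0" --pt "29 0 0 0 0" --pt "29 0 0 0 0" --pt "29 0 0 0 0" --pt "29 0 0 0 0" --pt "29 0 0 0 0" --pt "29 0 0 0 0" --pt "29 0 0 0 0" --pt "29 0 0 0 0"

```text
t: 29.15
tcp_pos: [0.3554, 0.1657, 0.11]
ee_rot: [[0.04, -0.147, 0.988], [-0.036, 0.988, 0.148], [-0.999, -0.041, 0.034]]
wrist_force: [-0.1, 0.2, -0.8]
width: 0.0294
```

```bash
python3 v.py 21; python3 v.py 22; python3 -c "
import cv2,numpy as np
cv2.imwrite('pics/v2122.png',np.vstack([cv2.imread('pics/v21.png'),cv2.imread('pics/v22.png')])[:, :784][:600] if 0 else cv2.resize(np.vstack([cv2.imread('pics/v21.png'),cv2.imread('pics/v22.png')]),(700,600)))"
```

```text
29.25 [0.35539517 0.16565655 0.11002706]
29.35 [0.35541979 0.16568375 0.11003566]
```

View pics/v2122.png

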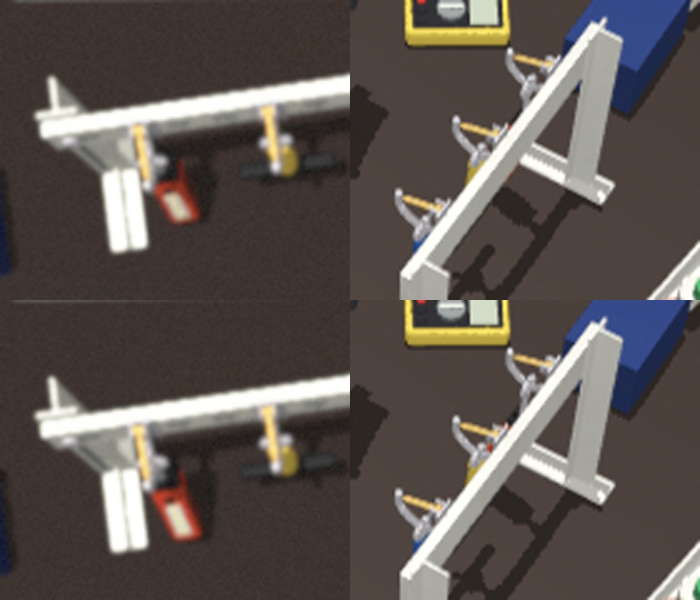

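Still swinging. I wait and track the lamp's amplitude from the top camera.

```bash
cat > w.py <<'E'
from m import *
for i in range(12):
    t=bot.snapshot('top'); hs=cv2.cvtColor(t['img'],cv2.COLOR_RGB2HSV)
    m=((hs[...,0]<14)|(hs[...,0]>172))&(hs[...,1]>120)&(hs[...,2]>60); m[:,:205]=0;m[:,260:]=0;m[:180]=0;m[:225]&=True;m[225:]=0
    P=pts(t)[m]; P=P[(P[:,2]>.02)&(P[:,2]<.25)]; print(round(bot.get_state()['t'],2),len(P),P.mean(0).round(3) if len(P) else None)
E
python3 w.py
```

```text
29.4 199 [0.591 0.198 0.115]
29.45 202 [0.592 0.199 0.111]
29.5 179 [0.598 0.199 0.109]
29.55 152 [0.606 0.199 0.108]
29.6 129 [0.613 0.199 0.108]
29.65 124 [0.62  0.198 0.11 ]
29.7 114 [0.623 0.198 0.112]
29.75 117 [0.623 0.198 0.111]
29.8 123 [0.619 0.198 0.109]
29.85 126 [0.614 0.198 0.109]
29.9 157 [0.607 0.198 0.108]
29.95 172 [0.6   0.198 0.11 ]
```

Call:
jog_arm --pt "29 0 0 0 0" --pt "29 0 0 0 0" --pt "29 0 0 0 0" --pt "29 0 0 0 0" --pt "29 0 0 0 0" --pt "29 0 0 0 0" --pt "29 0 0 0 0" --pt "29 0 0 0 0" --pt "29 0 0 0 0" --pt "29 0 0 0 0" --pt "29 0 0 0 0" --pt "29 0 0 0 0"

```text
t: 31.15
tcp_pos: [0.3554, 0.1657, 0.11]
ee_rot: [[0.04, -0.147, 0.988], [-0.036, 0.988, 0.148], [-0.999, -0.041, 0.034]]
wrist_force: [0.6, 0.2, 0.5]
width: 0.0289
```

Call:
jog_arm --pt "29 0 0 0 0" --pt "29 0 0 0 0" --pt "29 0 0 0 0" --pt "29 0 0 0 0" --pt "29 0 0 0 0" --pt "29 0 0 0 0" --pt "29 0 0 0 0" --pt "29 0 0 0 0" --pt "29 0 0 0 0" --pt "29 0 0 0 0" --pt "29 0 0 0 0" --pt "29 0 0 0 0"

```text
t: 32.35
tcp_pos: [0.3554, 0.1657, 0.11]
ee_rot: [[0.04, -0.147, 0.988], [-0.036, 0.988, 0.148], [-0.999, -0.041, 0.034]]
wrist_force: [-0.1, 0.4, -0.4]
width: 0.0288
```

Call:
jog_arm --pt "29 0 0 0 0" --pt "29 0 0 0 0" --pt "29 0 0 0 0" --pt "29 0 0 0 0" --pt "29 0 0 0 0" --pt "29 0 0 0 0" --pt "29 0 0 0 0" --pt "29 0 0 0 0" --pt "29 0 0 0 0" --pt "29 0 0 0 0" --pt "29 0 0 0 0" --pt "29 0 0 0 0"

```text
t: 33.55
tcp_pos: [0.3554, 0.1657, 0.11]
ee_rot: [[0.04, -0.147, 0.988], [-0.036, 0.988, 0.148], [-0.999, -0.041, 0.034]]
wrist_force: [0.6, 1.0, 1.0]
width: 0.0288
```

Call:
jog_arm --pt "29 0 0 0 0" --pt "29 0 0 0 0" --pt "29 0 0 0 0" --pt "29 0 0 0 0" --pt "29 0 0 0 0" --pt "29 0 0 0 0" --pt "29 0 0 0 0" --pt "29 0 0 0 0" --pt "29 0 0 0 0" --pt "29 0 0 0 0" --pt "29 0 0 0 0" --pt "29 0 0 0 0"

```text
t: 34.75
tcp_pos: [0.3554, 0.1657, 0.11]
ee_rot: [[0.04, -0.147, 0.988], [-0.036, 0.988, 0.148], [-0.999, -0.041, 0.034]]
wrist_force: [0.2, -0.2, 0.7]
width: 0.0291
```

Call:
jog_arm --pt "29 0 0 0 0" --pt "29 0 0 0 0" --pt "29 0 0 0 0" --pt "29 0 0 0 0" --pt "29 0 0 0 0" --pt "29 0 0 0 0" --pt "29 0 0 0 0" --pt "29 0 0 0 0" --pt "29 0 0 0 0" --pt "29 0 0 0 0" --pt "29 0 0 0 0" --pt "29 0 0 0 0"

```text
t: 35.95
tcp_pos: [0.3554, 0.1657, 0.11]
ee_rot: [[0.04, -0.147, 0.988], [-0.036, 0.988, 0.148], [-0.999, -0.041, 0.034]]
wrist_force: [-0.6, -0.4, -0.1]
width: 0.0289
```

Call:
jog_arm --pt "29 0 0 0 0" --pt "29 0 0 0 0" --pt "29 0 0 0 0" --pt "29 0 0 0 0" --pt "29 0 0 0 0" --pt "29 0 0 0 0" --pt "29 0 0 0 0" --pt "29 0 0 0 0" --pt "29 0 0 0 0" --pt "29 0 0 0 0" --pt "29 0 0 0 0" --pt "29 0 0 0 0"

```text
t: 37.15
tcp_pos: [0.3554, 0.1657, 0.11]
ee_rot: [[0.04, -0.147, 0.988], [-0.036, 0.988, 0.148], [-0.999, -0.041, 0.034]]
wrist_force: [-0.2, 0.1, 0.4]
width: 0.0295
```

```bash
python3 w.py; python3 v.py 23; python3 -c "
from h import *
snap('wrist','w23')"
```

```text
37.2 151 [0.606 0.198 0.109]
37.25 154 [0.606 0.199 0.109]
37.3 153 [0.606 0.198 0.108]
37.35 155 [0.606 0.198 0.11 ]
37.4 149 [0.606 0.199 0.109]
37.45 155 [0.606 0.198 0.109]
37.5 151 [0.606 0.198 0.109]
37.55 153 [0.606 0.198 0.109]
37.6 150 [0.606 0.199 0.109]
37.65 151 [0.606 0.199 0.109]
37.7 151 [0.606 0.198 0.109]
37.75 151 [0.606 0.198 0.109]
37.85 [0.35540545 0.16565787 0.11003924]
```

View pics/v23.png

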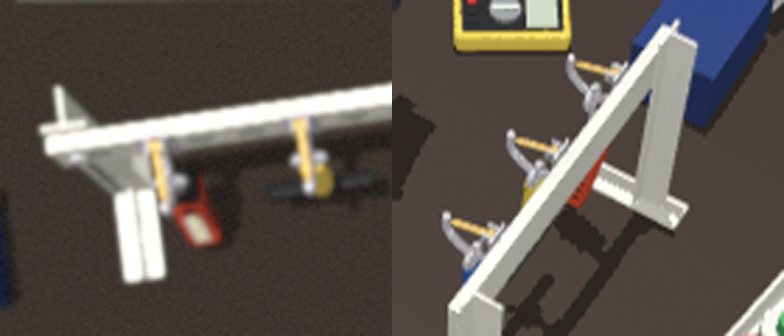

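View pics/w23.png

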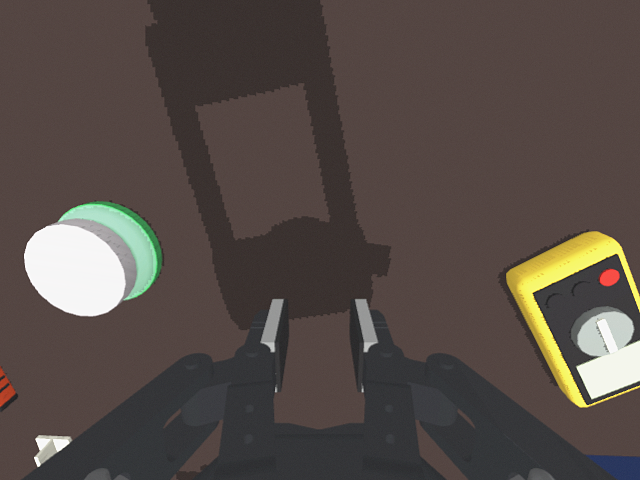

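The lamp hangs still: its orange centroid stays at about (0.606, 0.198, 0.109), within 1 mm over 0.55 s. The gripper is about 0.25 m clear of it, so I hand in.

```bash
python3 -c "
from station import bot
print(bot.job_done())"
```

```text
the job is handed in; nothing more can be done
None
```

The inspection lamp (the larger orange bar) now hangs by its eye inside the empty snap hook at the left (+y) end of the rail. I handed the job in at about 38 s of the 72 s allowed; no verdict was reported.

- **Putting it on:** I lowered the eye over the nose and pushed the gate for more than a second at about 3 to 5 N. When the gate snapped shut, the force dropped back to the lamp's weight.
- **Letting it down:** I lowered the tail about 45° along an arc with a loosened grip, then opened slowly and backed off. The wrist force peaked at about 8 N net here, while the grip was still too tight to let the lamp pivot; it was about 5 to 6 N once I loosened it.
- **Last checks:** In the final pictures the eye is inside the hook. The lamp's orange body stayed within 1 mm over 0.55 s at about (0.606, 0.198, 0.109). That is about 13 mm sideways from my estimate of the seat. Its height fits the lamp's middle hanging about 120 mm below the seat.
- **Surroundings:** The gripper ended about 0.25 m clear of the lamp. The other tools and bystanders looked unmoved in the crops I viewed, but I did not measure them.

**What did not go as planned:**
- Early fast moves left the tool tilted by up to about 0.09 rad, so I worked slowly after that.
- After release the lamp swung for several seconds, and I waited until it stopped.

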